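Open the battery cap of a bench meter with its slot key

TASK

Open the battery cap on top of the grey bench meter: take the flat-bladed key out of its stand, find the cap's slot with the blade, push the cap in gently and turn it a quarter turn anticlockwise (seen from above) so that it unlocks and pops up. Then put the key back upright in its stand, fully home, and let go. Touch the meter with nothing but the key, never force it, and leave the other things on the bench where they are.

Things in the scene. Friction and masses are not known exactly. Their poses are not given: they have to be found in the camera images.
- meter: Grey bench meter, 200 (x) x 180 (y) x 85 mm high, fixed. Origin: centre of its underside; z up. On its top, 30 mm from the middle towards -x, is the battery cap: a metal disc of 36 mm diameter, its top 12 mm above the meter's when locked. A straight slot runs right across the cap, open at both ends: 5 mm wide, 6 mm deep, mouth chamfered to 6 mm.
- cap_mid (a point): Fixed point on the meter, axes as the meter's: middle of the cap's float, at the height of the locked cap's top face (97 mm). The locked slot runs along x (within 0.05 rad). Along x the cap's axis is at this point, but along y it sits about 3 to 9 mm to one side or the other: NOT measured, find it by feel or see it. The cap slides along y only if pushed by over about 6 N.
- cap_turn (a joint): Turn of the cap, rad: about 0 = locked, positive = anticlockwise seen from above, stop at 1.5. It is blocked by a bayonet unless the cap is pushed in by at least 3.5 mm; once turned past about 1.25 it is free to rise. Turning it takes about 0.05 N m.
- cap_lift (a joint): Height of the cap against its locked height, m: 0 = locked, negative = pushed in (bottom stop at -0.007), up to +0.006 = popped up. A spring pushes it up: about 6 N just to start pushing in, rising 0.6 N per mm, still 2 N when popped up. The meter is damaged by more than 25 N from the key.
- key: Loose flat-bladed key, 55 to 90 g, upright, 80 mm high. Origin: middle of the blade's tip edge (its lowest point); z up towards the handle. Steel blade 24 mm wide (x), 3 mm thick (y), z 0 to 30 mm; block handle 34 mm (x) x 14 mm (y), z 30 to 80 mm, to be gripped across its 14 mm (closing along y).
- stand: Black block 70 x 70 x 42 mm, fixed to the bench, with a blind slot in its top, 28 mm along x, 7 mm along y, 36 mm deep, with a 2 mm chamfer. Origin: centre of its underside, z up. The key stands in it with the blade down and the handle's underside resting on the block's top.
- stand_seat (a point): Where the key's origin (blade tip) is when it stands fully home in the stand: 12 mm above the bench, in the middle of the slot; axes as the stand's.
- tape_roll: Bystander: loose cardboard-brown roll of tape lying flat, 84 mm outside diameter, 24 mm high. Origin: centre of underside.
- jar: Bystander: loose white jar, 52 mm diameter, 65 mm high. Origin: centre of underside.
- parts_tray: Bystander: loose clear open parts tray, 100 x 75 x 32 mm. Origin: centre of underside.

How it is judged (in metres and radians):
On the way, in this order (a step that is already met when the one before it is completed fails the run):
1. the key is lifted out of its stand (z of key in the frame of stand_seat above 0.04 m), for 0.1 s.
2. the key's blade is in the slot and pushes the cap in (value of joint cap_lift below -0.003 m and contact force between key and meter above 3 N and z of key in the frame of cap_mid below -0.0085 m), for 0.1 s.
3. the cap is turned and has popped up (value of joint cap_turn above 1.2 rad and value of joint cap_lift above 0.003 m), for 0.2 s.
At the end, for the whole second after the job is handed in: The cap is turned by more than 1.2 rad and stands more than 3 mm above its locked height; the key is at rest in its stand, its blade tip within 6 mm of its seat, upright within 0.1 rad, released (all of step 3 and distance between key and stand_seat below 0.006 m and angle between key's own z axis and vertical below 0.1 rad and linear speed of key below 0.02 m/s); the robot touches nothing.
It fails at once if the key presses on the meter or its cap with more than 25 N (contact force between key and meter above 25 N).
It fails at once if the fingers or the arm touch the meter (contact force between any of the fingers, the arm and meter above 1 N).
It fails at once if a bystander is moved by more than 25 mm (distance of any of tape_roll, jar, parts_tray from where it was at the start of the episode above 0.025 m).
It also fails if it takes over 64 s, if anything falls off the work surface, if the arm or the gripper's body presses on something with over 40 N, if the wrist force passes 120 N, or if a joint passes its speed limit or range.

ROBOT

A 6-joint arm with a two-finger parallel gripper is mounted at the origin on the work surface. World frame = base frame: x ahead of the robot, y to its left, z up, the work surface at z = 0. Lengths are in mm, angles in rad, forces in N, time in s.
With the tool pointing down it reaches from about 300 to 775 mm from the base axis. Payload 14.6 kg.
Tool frame: the origin (TCP) lies at the very end of the fingers, on their centre line; the grasp point (between the pads) lies 19 mm behind it; y points along the fingers, z is the direction in which the jaws open and shut, and the axes are right-handed (so a half turn about y gives the same grasp; the last joint's range is limited). The gripper opens to 94 mm and grips with 3 to 60 N. Pads are 16 mm wide; open, the fingers measure 119 mm over their backs; the gripper's body (75 mm by 177 mm) begins 78 mm behind the grasp point.
Start: joints at [-0.067, 0.3, 1.521, -0, 1.321, -0.067], TCP at [549.99, -0.002, 166.046] pointing down, gripper open.
Joint ranges: [-3.03, 3.03], [-0.79, 2.21], [0.23, 2.52], [-1.04, 4.18], [0, 3.07], [-2.55, 2.55]. Speed limits (rad/s): [2.22, 2.22, 2.57, 3.14, 3.14, 3.14].

INTERFACE

Orientations are given as [roll, pitch, yaw] about the fixed x, y, z axes, in that order (R = Rz(yaw) Ry(pitch) Rx(roll)).
In Python, from cell import monitor, optics, manip gives the robot as it stands.
- The arm moves only by the shell command python3 -m creep 'ROWS' [FORCE]. ROWS is JSON, a list of rows, each an object of numbers: "tx", "ty", "tz": the shift along the tool's x, y, z scaled (see below); "turn": the turn about the tool's y scaled (see below); "fingers": the finger opening in mm, from 0 to 94. In form: [{"tx": .., "ty": .., "tz": .., "turn": .., "fingers": ..}, ...]. A call has 1 to 20 rows; each row is the pose to reach, as a shift and turn from the pose measured when the call began, along the tool's axes at that moment, turning the shorter way round; what a row does not reach only later rows make up. The controller multiplies each number of a shift by 200 mm and each number of a turn by pi rad. A row lasts 1/10 s, in which the tool goes at most 50 mm and 8.59 degrees, less where a joint would pass 70% of its speed; a pose out of reach is approached as far as the arm can. A call with a number of a shift or a turn outside -1 to 1 is refused whole. A call with a gripper value outside its range is refused whole. The fingers move at their own pace and stop on an object; FORCE is the grip in N (left out, the last holds). Time passes only in rows, so rows that repeat a pose let the fingers close. It gives the time, the measured TCP pose, the force and the opening at its end, in the units of the state.
- monitor.read_state(): the state, without advancing time (a new reading comes with each control period).
- optics.camera(name): name is "scene" or "side" or "wrist"; returns a dict with "frame" (420x560x3 uint8, red, green, blue), "range_z" (420x560 float32, mm along the optical axis (not along the pixel's ray), 0 where there is no reading), "fx", "fy", "cx", "cy" (pixels), "distortion" ([k1, k2, p1, p2, k3] as OpenCV has them; the pictures are not rectified), "R" (3x3) and "t" (3): a world point X has camera coordinates R X + t; the wrist camera has in their place "mount" (4x4, takes a point from camera to tool coordinates, whose origin is the TCP and whose axes are the tool frame's). Camera axes: x right, y down, z forward; pixel columns grow to the right and rows downward; lengths in mm; the calibration is good to about 2 mm. A picture is of the moment at which its call begins: read the wrist's pose just before it.
- manip.sign_off(): hands the job in, once; it reports no verdict.
The state is a dict: "clock": time; "joints": joint angles; "qd": joint speeds; "effort": joint torques, N m; "eef_pos": TCP position; "eef_rot": TCP orientation; "wrist_force": force on the tool from outside, world axes, zero at the start; "moment": the same for the moment, N m; "finger_gap": finger opening in mm.
Only numpy, scipy, OpenCV 4.12 (cv2) and the standard library are available. Lean on these libraries where they do the work, as an engineer would, in place of code of your own. Each camera call takes 0.05 s, during which the arm holds its last target.

## Working session

There is one attempt and no reset: what is moved stays moved. The work goes in short steps, Python scripts to look and compute and a shell command to move; the robot and the scene stay as the last step left them, time stands still between calls to the robot, and variables do not carry over. Pictures are saved under pics/ and viewed, and the job is handed in when it is done.

```bash
ls; mkdir -p pics; cat > h.py <<'E'
from cell import monitor, optics, manip
import numpy as np, cv2
from scipy.spatial.transform import Rotation as Ro
def shot(n,f):
    s=monitor.read_state(); c=optics.camera(n)
    cv2.imwrite('pics/'+f+'.png',c['frame'][:,:,::-1]); 
    c['state']=s; np.save('pics/'+f+'.npy',c,allow_pickle=True); return c
def load(f): return np.load('pics/'+f+'.npy',allow_pickle=True).item()
def pose(s): return np.array(s['eef_pos']),Ro.from_euler('xyz',s['eef_rot']).as_matrix()
def toworld(c,p):
    p=np.atleast_2d(p)
    if 'mount' in c:
        P,R=pose(c['state']); M=np.array(c['mount']); return (p@M[:3,:3].T+M[:3,3])@R.T+P
    return (p-np.array(c['t']))@np.array(c['R'])
def K(c): return np.array([[c['fx'],0,c['cx']],[0,c['fy'],c['cy']],[0,0,1.]])
def rays(c,uv):
    n=cv2.undistortPoints(np.array(uv,float).reshape(-1,1,2),K(c),np.array(c['distortion'],float)).reshape(-1,2)
    return np.c_[n,np.ones(len(n))]
def depthpts(c,uv):
    uv=np.array(uv).reshape(-1,2); z=np.array([c['range_z'][int(v),int(u)] for u,v in uv])
    return toworld(c,rays(c,uv)*z[:,None])
def onplane(c,uv,h):
    r=rays(c,uv); o=toworld(c,np.zeros(3))[0]; d=toworld(c,r)-o
    return o+d*((h-o[2])/d[:,2])[:,None]
def crop(f,x0,y0,x1,y1,k,out):
    i=cv2.imread('pics/'+f+'.png')[y0:y1,x0:x1]; cv2.imwrite('pics/'+out+'.png',cv2.resize(i,None,fx=k,fy=k,interpolation=cv2.INTER_CUBIC))
E
python3 -c "
from h import *
for n in ['scene','side','wrist']:
    c=shot(n,n+'0')
    print(n,c['fx'],c['cx'],c['distortion'],c.get('t'),c.get('mount'))
print(c['state'])"
```

```text
pics
scene 443.3567444450737 276.4481354366251 [-0.07774159  0.          0.          0.          0.        ] [ 126.83924253 -260.84958283 1338.5924851 ] None
side 387.115576216245 281.13490746386947 [-0.02928778  0.          0.          0.          0.        ] [-442.36935023  256.10770195  507.89685695] None
wrist 333.22338616932404 278.93918451892597 [0.02159809 0.         0.         0.         0.        ] None [[ 5.37390387e-04  9.61123367e-01  2.76118788e-01 -8.06315623e+01]
 [ 9.95792899e-04 -2.76119205e-01  9.61122881e-01 -2.17774572e+02]
 [ 9.99999360e-01 -2.41541069e-04 -1.10546363e-03 -2.77968886e-01]
 [ 0.00000000e+00  0.00000000e+00  0.00000000e+00  1.00000000e+00]]
{'clock': 0.1, 'joints': array([-6.65787252e-02,  3.00399589e-01,  1.52153409e+00,  2.44408727e-05,
        1.32071464e+00, -6.65959256e-02]), 'qd': array([-0.00043431, -0.00258052, -0.00053988, -0.00149197, -0.00037148,
       -0.00031894]), 'effort': array([ 1.84928511e-03, -5.32644153e+01, -3.53284299e+01,  7.10431044e-02,
        2.34944851e-02, -7.30603051e-05]), 'eef_pos': array([5.49712785e+02, 3.52765698e-02, 1.65545461e+02]), 'eef_rot': array([-1.57184808e+00,  9.38728525e-05, -1.57078524e+00]), 'wrist_force': array([-0.96054945, -0.11320915,  0.11871856]), 'moment': array([ 0.08670811, -0.02870077, -0.02903037]), 'finger_gap': 94.0203590563238}
```

View pics/scene0.png

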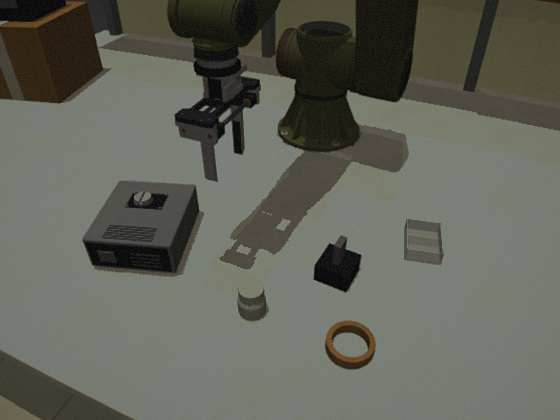

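View pics/side0.png

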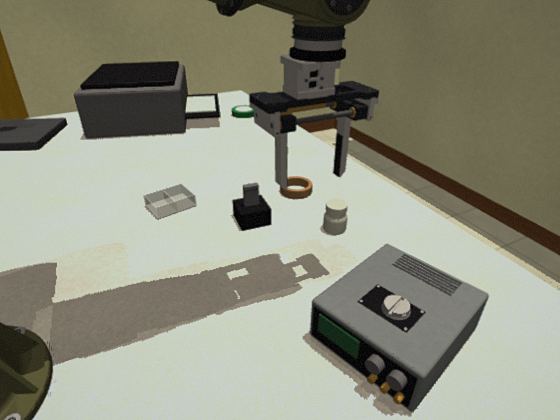

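View pics/wrist0.png

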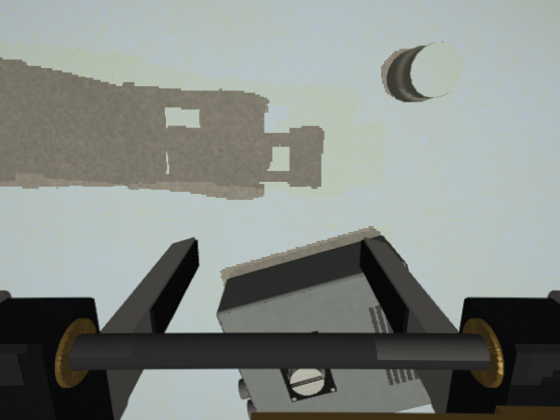

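The scene view shows the meter, with its cap at (143,197), the key and stand at (339,260), the jar at (252,300), the tape at (350,343) and the tray at (423,241). Next I enlarge the key and the cap.

```bash
python3 -c "
from h import *
crop('scene0',300,220,380,300,7,'c1');crop('side0',220,170,290,240,8,'c2');crop('side0',340,270,450,350,7,'c3');crop('scene0',75,170,215,280,5,'c4')
c=load('scene0'); s=load('side0')
print(depthpts(c,[(339,243),(143,194),(252,290),(423,241),(338,262),(170,220)]).round(1))
print(depthpts(s,[(251,188),(398,303),(250,208)]).round(1))"
```

```text
[[ 545.3  227.2   92.1]
 [ 567.9 -202.4   93.2]
 [ 693.6  117.5   66.5]
 [ 389.2  373.6   16.9]
 [ 556.   232.2   53.3]
 [ 610.4 -105.6   86.3]]
[[ 537.8  221.2   87.1]
 [ 584.5 -190.8   91.5]
 [ 530.5  214.    42.3]]
```

View pics/c1.png

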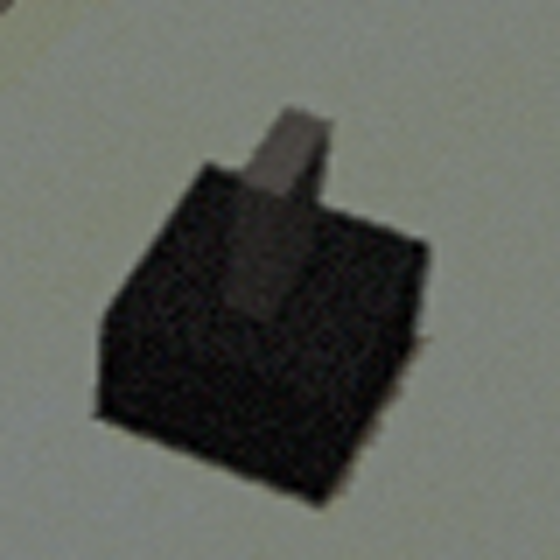

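View pics/c2.png

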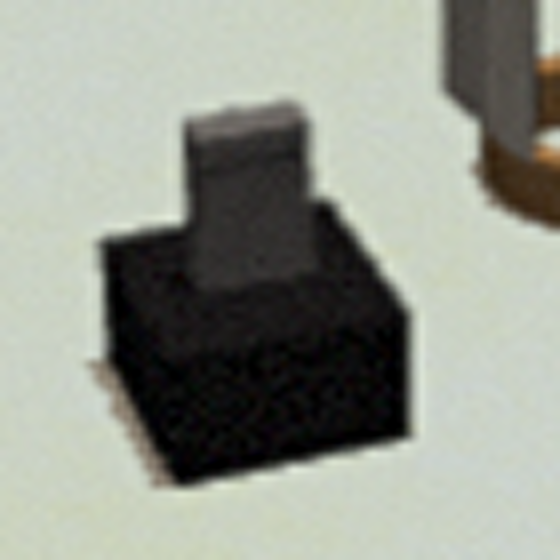

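View pics/c3.png

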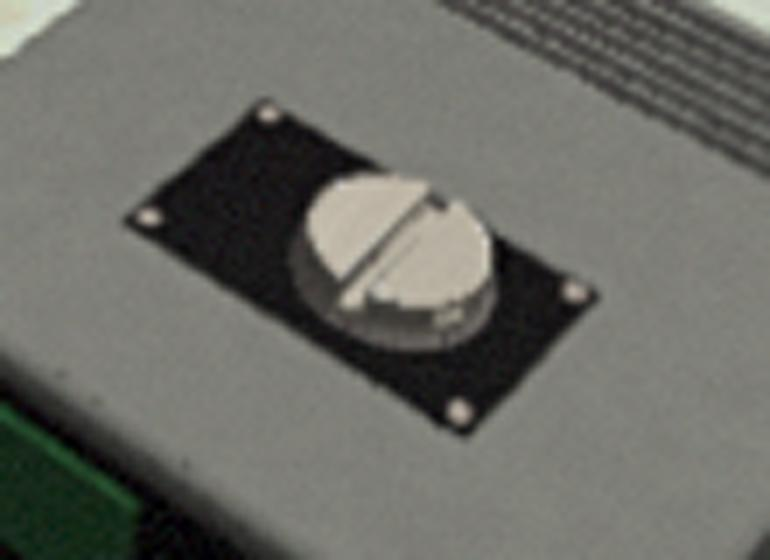

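View pics/c4.png

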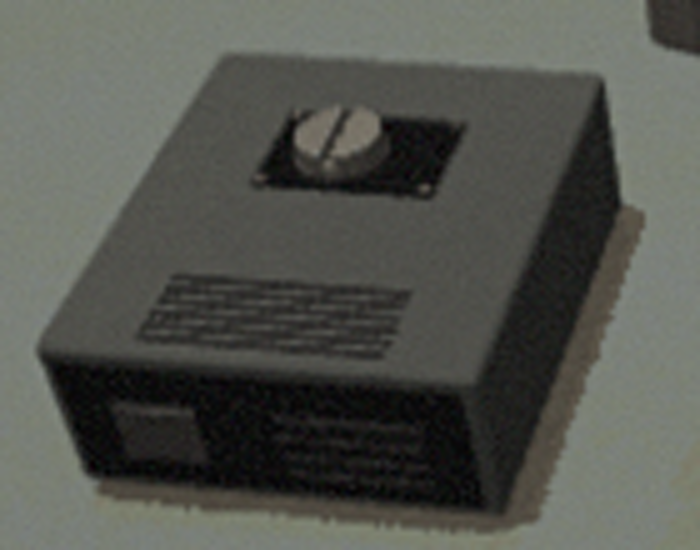

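```bash
python3 -c "
from h import *
c=load('scene0'); s=load('side0')
A=lambda L,k,o:[(x/k+o[0],y/k+o[1]) for x,y in L]
np.set_printoptions(suppress=True,precision=1)
key=onplane(c,A([(285,108),(332,122),(290,195),(243,182)],7,(300,220)),92);print('key scene',key,key.mean(0))
key=onplane(s,A([(187,120),(300,102),(308,122),(190,142)],8,(220,170)),92);print('key side',key,key.mean(0))
st=onplane(s,A([(105,240),(330,200),(408,310),(155,365)],8,(220,170)),42);print('stand side',st,st.mean(0))
st=onplane(c,A([(208,163),(430,243),(330,385),(100,315)],7,(300,220)),42);print('stand scene',st,st.mean(0))
print('cap side',onplane(s,A([(400,240),(430,200),(345,298)],7,(340,270)),97))
print('cap scene',onplane(c,A([(338,140),(345,110),(325,160)],5,(75,170)),97))
print('plate side',onplane(s,A([(268,112),(148,217),(460,412),(575,292)],7,(340,270)),85))
m=onplane(c,A([(220,58),(603,80),(480,385),(42,350)],5,(75,170)),85);print('meter scene',m,m.mean(0))
"
```

```text
key scene [[523.9 223.9  92. ]
 [524.2 237.3  92. ]
 [555.9 235.2  92. ]
 [556.2 222.3  92. ]] [540.  229.7  92. ]
key side [[525.  232.8  92. ]
 [556.7 228.6  92. ]
 [553.9 217.   92. ]
 [521.  220.9  92. ]] [539.1 224.8  92. ]
stand side [[510.2 263.9  42. ]
 [577.2 256.   42. ]
 [570.7 190.7  42. ]
 [498.  196.   42. ]] [539.  226.6  42. ]
stand scene [[501.2 198.4  42. ]
 [507.5 266.5  42. ]
 [570.8 256.   42. ]
 [570.9 190.2  42. ]] [537.6 227.8  42. ]
cap side [[ 577.2 -195.9   97. ]
 [ 590.2 -190.1   97. ]
 [ 557.3 -202.8   97. ]]
cap scene [[ 583.5 -190.9   97. ]
 [ 565.  -201.    97. ]
 [ 596.9 -187.6   97. ]]
plate side [[ 587.4 -145.3   85. ]
 [ 545.1 -158.8   85. ]
 [ 566.7 -227.6   85. ]
 [ 608.6 -214.9   85. ]]
meter scene [[ 543.2 -289.8   85. ]
 [ 488.9 -120.2   85. ]
 [ 674.3  -60.5   85. ]
 [ 727.1 -228.5   85. ]] [ 608.4 -174.8   85. ]
```

```bash
python3 -m creep '[{"tx":-0.2,"turn":0.05,"fingers":94},{"tx":-0.4,"turn":0.1,"fingers":94},{"tx":-0.6,"turn":0.15,"fingers":80},{"tx":-0.8,"turn":0.2,"fingers":70},{"tx":-0.9,"turn":0.25,"fingers":60},{"tx":-0.9,"turn":0.3,"fingers":50},{"tx":-0.9,"turn":0.35,"fingers":40},{"tx":-0.9,"turn":0.4,"fingers":40},{"tx":-0.9,"turn":0.45,"fingers":40},{"tx":-0.9,"turn":0.5,"fingers":40},{"tx":-0.9,"turn":0.522,"fingers":40},{"tx":-0.9,"turn":0.522,"fingers":40}]' 40
python3 -c "
from h import *
c=shot('wrist','w1');print(c['state']['eef_pos'],c['state']['eef_rot'],c['state']['joints'])"
```

```text
[5.49765526e+02 1.09092014e-02 1.65603612e+02] [-1.57168637e+00  6.81607838e-05 -1.57081192e+00] [-6.66082319e-02  3.00359311e-01  1.52144882e+00  9.06532568e-06
  1.32067713e+00 -6.65949163e-02]$[0]: bad value
```

View pics/w1.png

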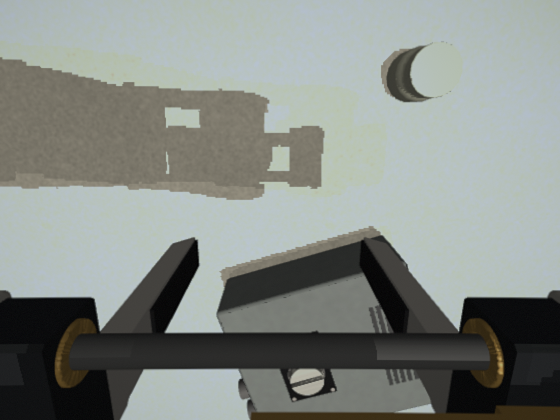

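The move was refused, probably because every field has to be present. I'll resend it with all of them.

```bash
python3 -m creep '[{"tx":-0.2,"ty":0,"tz":0,"turn":0.05,"fingers":94},{"tx":-0.4,"ty":0,"tz":0,"turn":0.1,"fingers":94},{"tx":-0.6,"ty":0,"tz":0,"turn":0.15,"fingers":80},{"tx":-0.8,"ty":0,"tz":0,"turn":0.2,"fingers":70},{"tx":-0.9,"ty":0,"tz":0,"turn":0.25,"fingers":60},{"tx":-0.9,"ty":0,"tz":0,"turn":0.3,"fingers":50},{"tx":-0.9,"ty":0,"tz":0,"turn":0.35,"fingers":50},{"tx":-0.9,"ty":0,"tz":0,"turn":0.4,"fingers":50},{"tx":-0.9,"ty":0,"tz":0,"turn":0.45,"fingers":50},{"tx":-0.9,"ty":0,"tz":0,"turn":0.5,"fingers":50},{"tx":-0.9,"ty":0,"tz":0,"turn":0.522,"fingers":50},{"tx":-0.9,"ty":0,"tz":0,"turn":0.522,"fingers":50},{"tx":-0.9,"ty":0,"tz":0,"turn":0.522,"fingers":50}]' 40
python3 -c "
from h import *
c=shot('wrist','w2');print(c['state']['eef_pos'],c['state']['eef_rot'],c['state']['joints'])"
```

```text
clock: 1.5
eef_pos: [549.8, 180.0, 165.6]
eef_rot: [-1.571, -0.001, 3.077]
wrist_force: [0.4, 0.6, -0.0]
finger_gap: 49.8
[549.78453178 179.99742625 165.5903608 ] [-1.57075209e+00 -8.81836914e-04  3.07693528e+00] [2.52963057e-01 3.64522548e-01 1.43641312e+00 2.39649227e-04
 1.34150854e+00 1.88836217e+00]
```

View pics/w2.png

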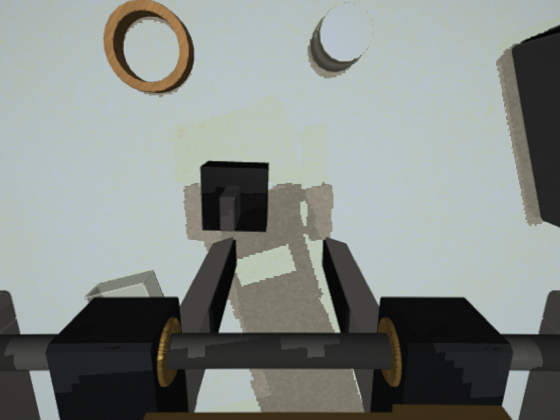

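```bash
python3 -c "
from h import *
i=cv2.convertScaleAbs(cv2.imread('pics/w2.png'),alpha=2.5); cv2.imwrite('pics/w2b.png',i)
crop('w2b',195,155,275,240,7,'c5')"
```

```text
(no output)
```

View pics/c5.png

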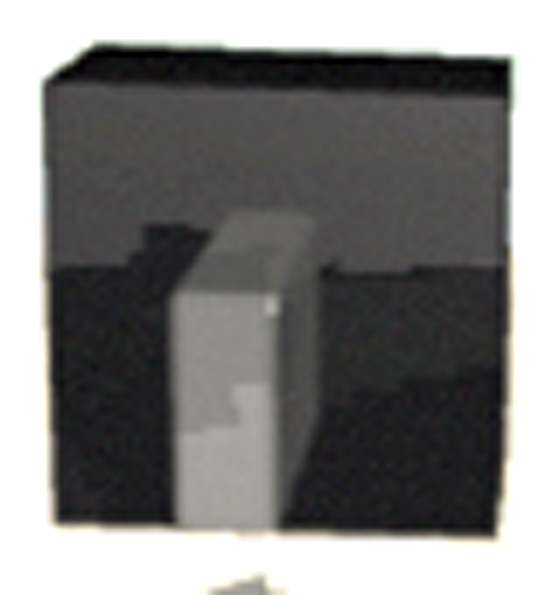

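```bash
python3 -c "
from h import *
c=load('w2')
np.set_printoptions(suppress=True,precision=1)
A=lambda L,k,o:[(x/k+o[0]-.5+.5/k,y/k+o[1]-.5+.5/k) for x,y in L]
for L,h in (([(170,293),(275,293),(280,528),(178,528)],92),([(48,85),(508,95),(495,535),(55,522)],42)):
  p=onplane(c,A(L,7,(195,155)),h); print(p,p.mean(0))
  e=p[0]-p[3]; f=p[1]-p[2]; print(np.arctan2(e[1],e[0]),np.arctan2(f[1],f[0]))
"
```

```text
[[557.  234.   92. ]
 [556.1 220.5  92. ]
 [524.  223.1  92. ]
 [524.9 236.6  92. ]] [540.5 228.5  92. ]
-0.0819509293271285 -0.0818882235191828
[[577.2 258.3  42. ]
 [571.3 190.8  42. ]
 [502.5 198.   42. ]
 [509.1 266.   42. ]] [540.  228.3  42. ]
-0.11374376227013056 -0.10426663392409376
```

```bash
python3 -m creep '[{"tx":0.063,"ty":0.05,"tz":-0.12,"turn":0.0095,"fingers":50},{"tx":0.063,"ty":0.1,"tz":-0.2385,"turn":0.0095,"fingers":50},{"tx":0.063,"ty":0.15,"tz":-0.2385,"turn":0.0095,"fingers":50},{"tx":0.063,"ty":0.25,"tz":-0.2385,"turn":0.0095,"fingers":50},{"tx":0.063,"ty":0.35,"tz":-0.2385,"turn":0.0095,"fingers":50},{"tx":0.063,"ty":0.45,"tz":-0.2385,"turn":0.0095,"fingers":50},{"tx":0.063,"ty":0.53,"tz":-0.2385,"turn":0.0095,"fingers":50},{"tx":0.063,"ty":0.563,"tz":-0.2385,"turn":0.0095,"fingers":50},{"tx":0.063,"ty":0.563,"tz":-0.2385,"turn":0.0095,"fingers":50}]' 40
python3 -c "
from h import *
c=shot('wrist','w3');c=shot('side','s3')
crop('s3',200,120,320,240,5,'c6')"
```

```text
clock: 2.45
eef_pos: [539.9, 227.8, 52.3]
eef_rot: [-1.57, -0.002, 3.048]
wrist_force: [0.6, 0.1, 0.5]
finger_gap: 50.1
```

View pics/w3.png

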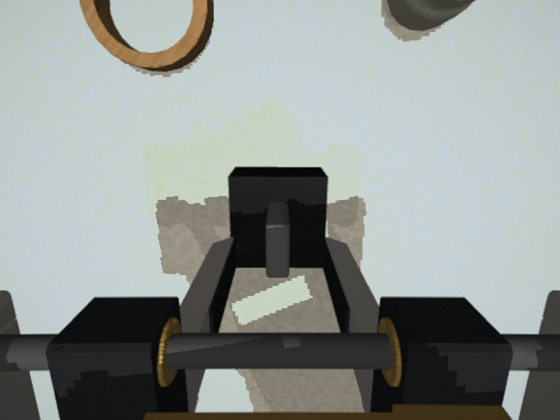

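View pics/c6.png

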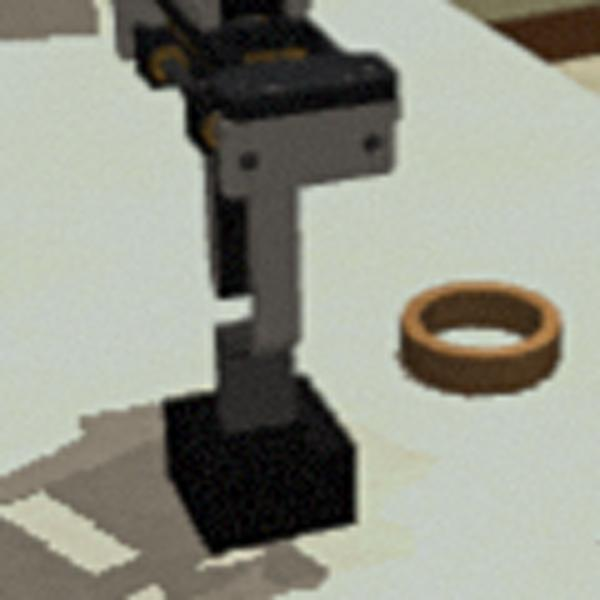

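```bash
python3 -c "
from h import *
c=load('w3');np.set_printoptions(suppress=True,precision=1)
print(onplane(c,[(267,225),(289,225),(266,277),(289,277)],92),c['state']['eef_pos'],c['state']['eef_rot'])
crop('w3',240,180,320,290,5,'c7')"
```

```text
[[557.3 233.2  92. ]
 [556.1 220.8  92. ]
 [524.8 237.2  92. ]
 [523.5 223.6  92. ]] [539.9 227.8  52.3] [-1.6 -0.   3. ]
```

View pics/c7.png

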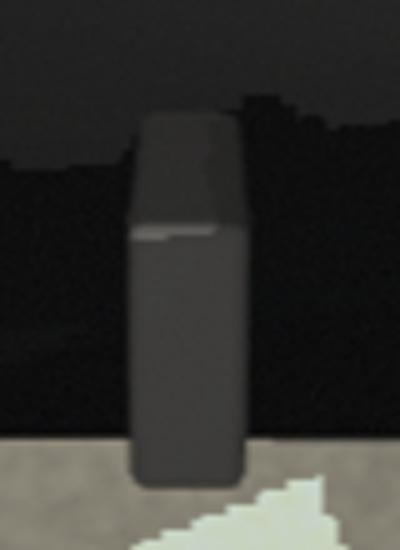

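```bash
python3 -m creep '[{"tx":0,"ty":0,"tz":-0.004,"turn":0,"fingers":30},{"tx":0,"ty":0,"tz":-0.004,"turn":0,"fingers":10},{"tx":0,"ty":0,"tz":-0.004,"turn":0,"fingers":10},{"tx":0,"ty":0,"tz":-0.004,"turn":0,"fingers":5},{"tx":0,"ty":0,"tz":-0.004,"turn":0,"fingers":5},{"tx":0,"ty":0,"tz":-0.004,"turn":0,"fingers":5},{"tx":0,"ty":0,"tz":-0.004,"turn":0,"fingers":5},{"tx":0,"ty":0,"tz":-0.004,"turn":0,"fingers":5},{"tx":0,"ty":0,"tz":-0.004,"turn":0,"fingers":5},{"tx":0,"ty":0,"tz":-0.004,"turn":0,"fingers":5}]' 50; python3 -c "
from h import *
s=monitor.read_state();print(s['eef_pos'],s['eef_rot'],s['moment'])"
```

```text
clock: 3.55
eef_pos: [540.7, 229.1, 53.8]
eef_rot: [-1.571, -0.0, 3.047]
wrist_force: [-0.5, -0.1, 0.2]
finger_gap: 4.9
[540.69168266 229.07541288  53.77355047] [-1.57108010e+00 -4.99168022e-05  3.04736416e+00] [0.04040362 0.07499455 0.02762812]
```

```bash
python3 -c "
from h import *
c=shot('wrist','w4');c=shot('side','s4')
print(c['state']['finger_gap'])
crop('s4',200,120,320,240,5,'c6')"
```

```text
5.3772720067194415
```

View pics/w4.png

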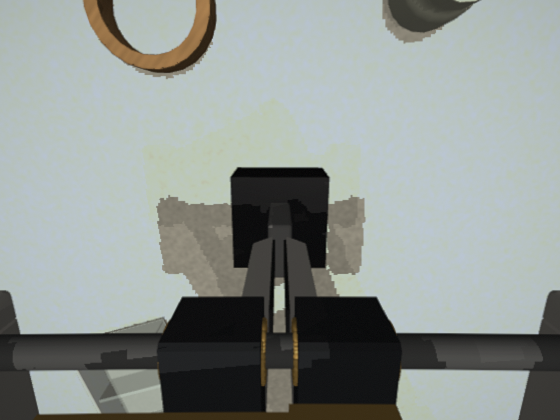

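View pics/c6.png

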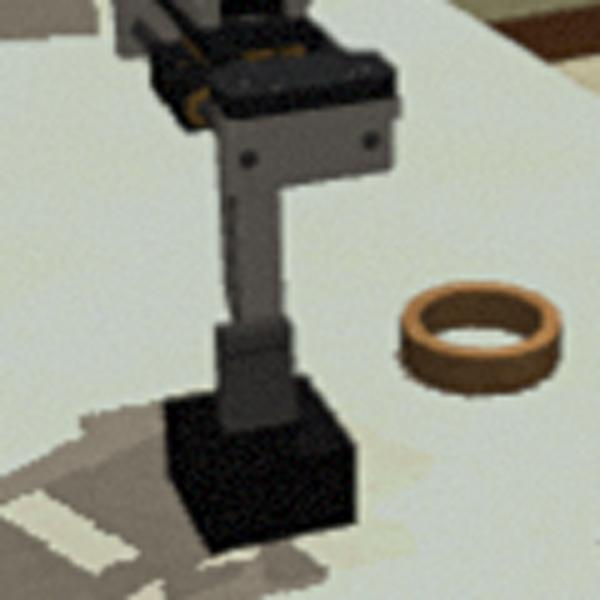

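```bash
python3 -c "
from h import *
np.set_printoptions(suppress=True,precision=1)
s=load('s4');w=load('w4');st=s['state'];P,R=pose(st);print(P)
for z in (0,19,40,60): 
  X=P+[0,0,z]; print(z,cv2.projectPoints(X[None],cv2.Rodrigues(np.array(s['R']))[0],np.array(s['t'],float),K(s),np.array(s['distortion'],float))[0].ravel())
M=np.linalg.inv(np.array(w['mount']))
for y in (0,-19,-40,-60):
  X=M@[0,y,0,1]; print(y,cv2.projectPoints(X[None,:3],np.zeros(3),np.zeros(3),K(w),np.array(w['distortion'],float))[0].ravel())
print(depthpts(w,[(262,245),(262,265),(280,210),(278,230),(250,200),(300,330)]))
print(depthpts(s,[(252,178),(250,170),(252,188),(252,200)]))
crop('w4',230,190,330,300,6,'c8')
"
```

```text
[540.7 229.1  53.8]
0 [251.3 199.4]
19 [251.  191.9]
40 [250.7 183.5]
60 [250.3 175.2]
0 [279.2 228.5]
-19 [279.2 238.7]
-40 [279.3 252.4]
-60 [279.4 268.3]
[[550.1 237.7 103.2]
 [550.5 236.4 128.3]
 [556.5 227.   62.1]
 [553.4 228.6  91. ]
 [559.8 248.2  41.9]
 [573.7 221.7 209.2]]
[[539.1 216.6 113.2]
 [535.  216.  133.1]
 [541.5 224.5  84.6]
 [539.  221.2  56.7]]
```

View pics/c8.png

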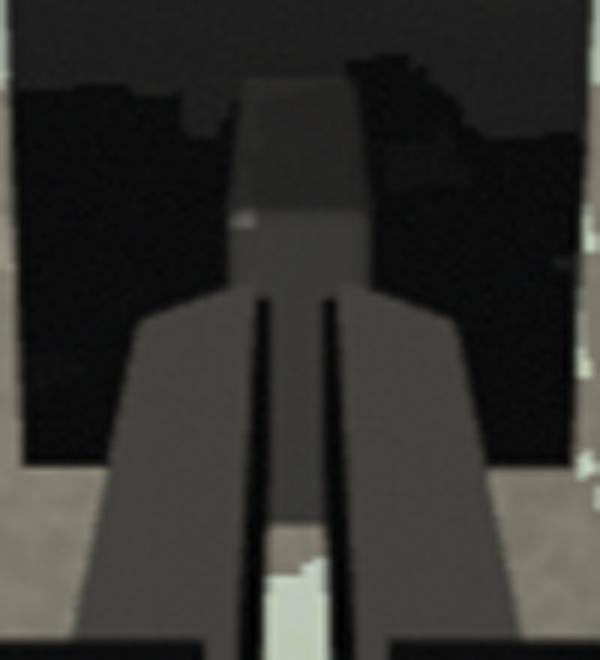

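```bash
python3 -c "
from h import *
np.set_printoptions(suppress=True,precision=1)
w=load('w4');s=load('s4')
for u in (258,264,268,292): print(u,[ (v,depthpts(w,[(u,v)])[0].round(0)[[0,2]].tolist()) for v in range(234,250)])
print([ (v,depthpts(s,[(253,v)])[0].round(0).tolist()) for v in range(170,192)])
a=load('scene0');crop('scene0',180,110,270,190,6,'c9')
print([ (v,depthpts(a,[(211,v)])[0].round(0).tolist()) for v in range(165,190,2)])
"
```

```text
258 [(234, [534.0, 43.0]), (235, [532.0, 41.0]), (236, [532.0, 42.0]), (237, [531.0, 42.0]), (238, [530.0, 41.0]), (239, [529.0, 41.0]), (240, [529.0, 41.0]), (241, [528.0, 42.0]), (242, [550.0, 99.0]), (243, [551.0, 102.0]), (244, [551.0, 103.0]), (245, [551.0, 105.0]), (246, [551.0, 106.0]), (247, [550.0, 106.0]), (248, [551.0, 108.0]), (249, [551.0, 110.0])]
264 [(234, [533.0, 42.0]), (235, [532.0, 41.0]), (236, [531.0, 41.0]), (237, [530.0, 40.0]), (238, [530.0, 41.0]), (239, [550.0, 95.0]), (240, [551.0, 97.0]), (241, [551.0, 99.0]), (242, [551.0, 100.0]), (243, [551.0, 102.0]), (244, [551.0, 103.0]), (245, [551.0, 105.0]), (246, [550.0, 105.0]), (247, [550.0, 107.0]), (248, [551.0, 109.0]), (249, [550.0, 109.0])]
268 [(234, [551.0, 91.0]), (235, [551.0, 90.0]), (236, [550.0, 89.0]), (237, [549.0, 90.0]), (238, [550.0, 94.0]), (239, [551.0, 96.0]), (240, [550.0, 97.0]), (241, [550.0, 98.0]), (242, [551.0, 101.0]), (243, [550.0, 102.0]), (244, [550.0, 103.0]), (245, [550.0, 104.0]), (246, [550.0, 106.0]), (247, [550.0, 107.0]), (248, [550.0, 108.0]), (249, [551.0, 110.0])]
292 [(
[... 681 characters left out ...]
109.0]), (181, [540.0, 214.0, 107.0]), (182, [540.0, 213.0, 105.0]), (183, [541.0, 217.0, 100.0]), (184, [542.0, 220.0, 96.0]), (185, [544.0, 224.0, 92.0]), (186, [542.0, 220.0, 91.0]), (187, [543.0, 223.0, 87.0]), (188, [542.0, 220.0, 86.0]), (189, [542.0, 220.0, 84.0]), (190, [543.0, 223.0, 80.0]), (191, [542.0, 221.0, 79.0])]
[(165, [609.0, 6.0, 246.0]), (167, [608.0, 5.0, 242.0]), (169, [607.0, 4.0, 237.0]), (171, [608.0, 4.0, 233.0]), (173, [609.0, 4.0, 229.0]), (175, [609.0, 4.0, 225.0]), (177, [608.0, 3.0, 220.0]), (179, [609.0, 3.0, 216.0]), (181, [362.0, -164.0, 3.0]), (183, [368.0, -160.0, 2.0]), (185, [377.0, -155.0, 3.0]), (187, [385.0, -150.0, 3.0]), (189, [391.0, -147.0, 2.0])]
```

View pics/c9.png

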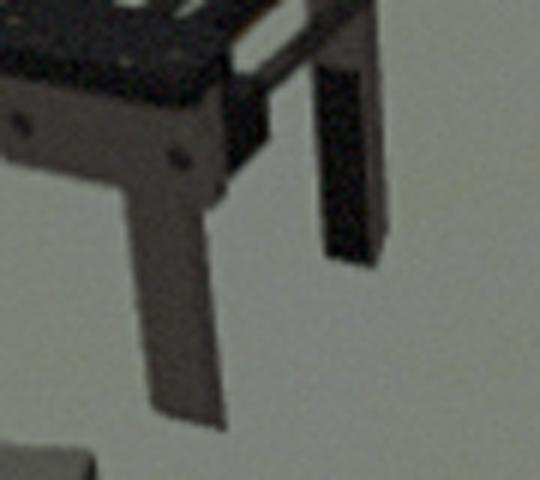

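Two cameras and the empty closing agree: the real fingertips are about 42 mm short of the reported TCP, so they closed just above the key. I'll open, go about 38 mm lower in two checked steps, and close again.

```bash
python3 -m creep '[{"tx":0,"ty":0,"tz":0,"turn":0,"fingers":45},{"tx":0,"ty":0,"tz":0,"turn":0,"fingers":45},{"tx":0,"ty":0,"tz":0,"turn":0,"fingers":45},{"tx":0,"ty":0,"tz":0,"turn":0,"fingers":45},{"tx":0,"ty":0.05,"tz":0,"turn":0,"fingers":45},{"tx":0,"ty":0.1,"tz":0,"turn":0,"fingers":45},{"tx":0,"ty":0.14,"tz":0,"turn":0,"fingers":45},{"tx":0,"ty":0.17,"tz":0,"turn":0,"fingers":45},{"tx":0,"ty":0.18,"tz":0,"turn":0,"fingers":45}]' 50
python3 -c "
from h import *
c=shot('wrist','w5');c=shot('side','s5')
crop('s5',200,120,320,240,5,'c6')
w=load('w5');print(w['state']['eef_pos'],[ (v,depthpts(w,[(232,v)])[0].round(0)[[0,2]].tolist()) for v in range(232,256,2)])"
```

```text
clock: 4.55
eef_pos: [540.3, 229.0, 16.7]
eef_rot: [-1.571, -0.001, 3.047]
wrist_force: [1.4, 0.4, -1.9]
finger_gap: 44.6
[540.31631082 228.95370592  16.73294208] [(232, [550.0, 41.0]), (234, [549.0, 42.0]), (236, [547.0, 42.0]), (238, [552.0, 56.0]), (240, [552.0, 61.0]), (242, [552.0, 63.0]), (244, [552.0, 65.0]), (246, [552.0, 68.0]), (248, [552.0, 71.0]), (250, [552.0, 74.0]), (252, [551.0, 75.0]), (254, [550.0, 76.0])]
```

View pics/w5.png

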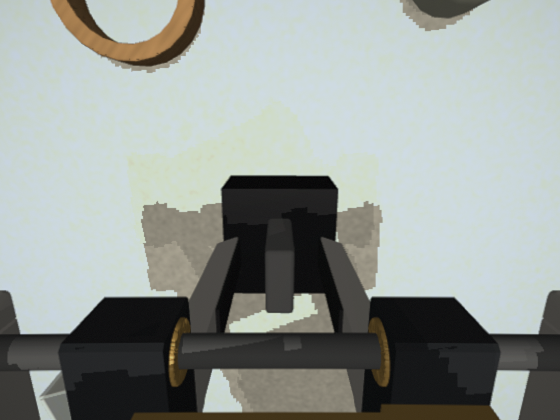

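View pics/c6.png

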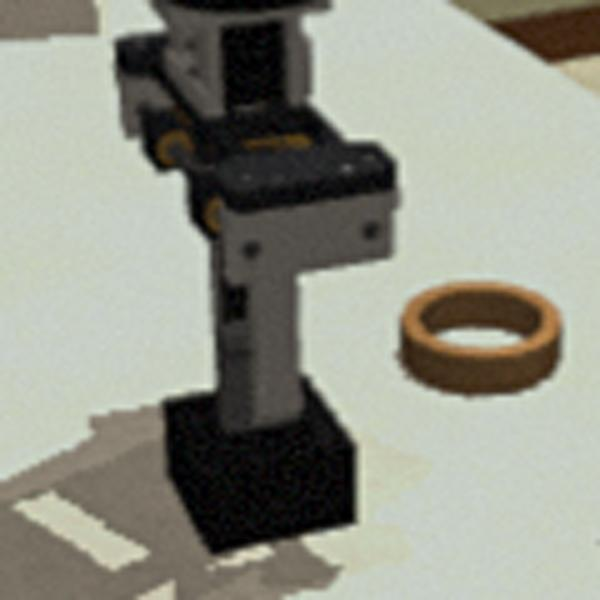

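```bash
python3 -m creep '[{"tx":0,"ty":0,"tz":0,"turn":0,"fingers":25},{"tx":0,"ty":0,"tz":0,"turn":0,"fingers":8},{"tx":0,"ty":0,"tz":0,"turn":0,"fingers":8},{"tx":0,"ty":0,"tz":0,"turn":0,"fingers":8},{"tx":0,"ty":0,"tz":0,"turn":0,"fingers":8},{"tx":0,"ty":0,"tz":0,"turn":0,"fingers":8},{"tx":0,"ty":0,"tz":0,"turn":0,"fingers":8}]' 50; python3 -c "
from h import *
s=monitor.read_state();print(s['eef_pos'],s['eef_rot'],s['wrist_force'])"
```

```text
clock: 5.35
eef_pos: [540.7, 229.1, 17.6]
eef_rot: [-1.571, -0.0, 3.047]
wrist_force: [-0.5, -0.6, 2.1]
finger_gap: 13.8
[540.65954378 229.07101924  17.58668158] [-1.57092163e+00 -2.77658612e-04  3.04738233e+00] [-0.47589038 -0.60033859  2.11247225]
```

```bash
python3 -m creep '[{"tx":0,"ty":-0.05,"tz":0,"turn":0,"fingers":8},{"tx":0,"ty":-0.15,"tz":0,"turn":0,"fingers":8},{"tx":0,"ty":-0.25,"tz":0,"turn":0,"fingers":8},{"tx":0,"ty":-0.35,"tz":0,"turn":0,"fingers":8},{"tx":0,"ty":-0.45,"tz":0,"turn":0,"fingers":8},{"tx":0,"ty":-0.55,"tz":0,"turn":0,"fingers":8},{"tx":0,"ty":-0.65,"tz":0,"turn":0,"fingers":8},{"tx":0,"ty":-0.65,"tz":0,"turn":0,"fingers":8}]'; python3 -c "
from h import *
c=shot('side','s6');c=shot('wrist','w6');print(c['state']['eef_pos'],c['state']['wrist_force'],c['state']['eef_rot'])
crop('s6',190,60,320,240,4,'c6')"
```

```text
clock: 6.15
eef_pos: [541.8, 229.4, 150.8]
eef_rot: [-1.573, 0.004, 3.047]
wrist_force: [0.4, -0.3, -1.0]
finger_gap: 13.9
[541.12513051 229.16771669 148.67860077] [-0.69764275  0.21490675 -0.38729071] [-1.57185751e+00  1.78036838e-03  3.04735208e+00]
```

View pics/w6.png

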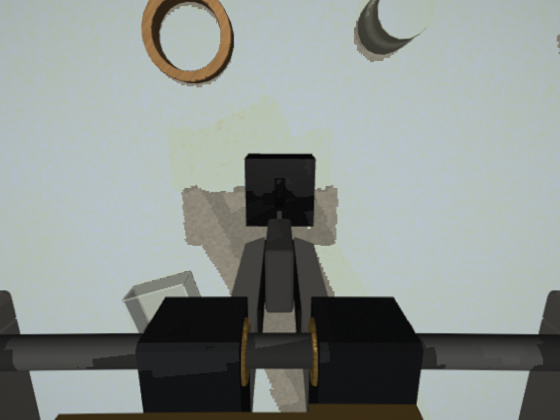

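View pics/c6.png

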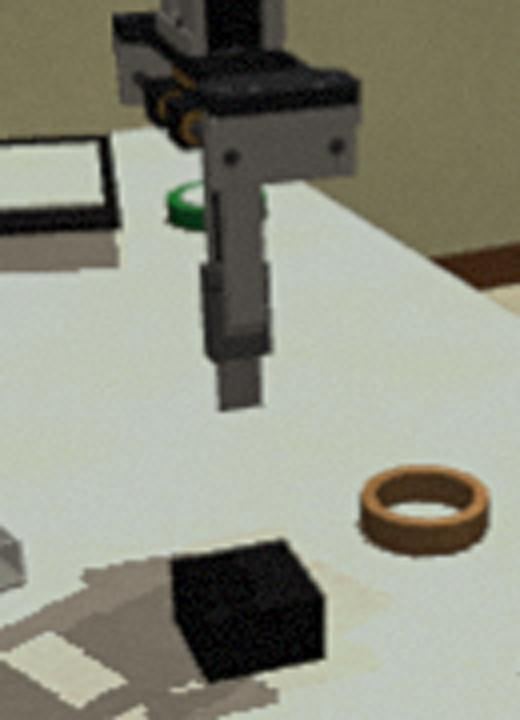

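```bash
python3 -m creep '[{"tx":-0.03,"ty":0,"tz":0.15,"turn":0,"fingers":8},{"tx":-0.06,"ty":0,"tz":0.35,"turn":0,"fingers":8},{"tx":-0.1,"ty":0,"tz":0.55,"turn":0,"fingers":8},{"tx":-0.14,"ty":0,"tz":0.75,"turn":0,"fingers":8},{"tx":-0.165,"ty":0,"tz":0.9,"turn":0,"fingers":8}]'
python3 -m creep '[{"tx":-0.03,"ty":0,"tz":0.2,"turn":0,"fingers":8},{"tx":-0.06,"ty":0,"tz":0.4,"turn":0,"fingers":8},{"tx":-0.1,"ty":0,"tz":0.6,"turn":0,"fingers":8},{"tx":-0.14,"ty":0,"tz":0.8,"turn":0,"fingers":8},{"tx":-0.165,"ty":0,"tz":0.9,"turn":0,"fingers":8},{"tx":-0.165,"ty":0,"tz":0.9,"turn":0,"fingers":8}]'
```

```text
clock: 6.75
eef_pos: [555.9, 44.5, 145.9]
eef_rot: [-1.571, -0.002, 3.047]
wrist_force: [-0.3, 0.3, -0.3]
finger_gap: 13.7
clock: 7.35
eef_pos: [571.0, -140.1, 144.2]
eef_rot: [-1.571, -0.005, 3.043]
wrist_force: [-0.5, 0.6, -1.1]
finger_gap: 13.9
```

```bash
python3 -m creep '[{"tx":-0.03,"ty":0,"tz":0.13,"turn":-0.045,"fingers":8},{"tx":-0.06,"ty":0,"tz":0.24,"turn":-0.09,"fingers":8},{"tx":-0.06,"ty":0,"tz":0.26,"turn":-0.134,"fingers":8},{"tx":-0.06,"ty":0,"tz":0.26,"turn":-0.134,"fingers":8},{"tx":-0.06,"ty":0,"tz":0.26,"turn":-0.134,"fingers":8}]'; python3 -c "
from h import *
c=shot('side','s7');c=shot('scene','a7');c=shot('wrist','w7');print(c['state']['eef_pos'],c['state']['wrist_force'],c['state']['eef_rot'])
crop('s7',330,180,460,340,4,'c6');crop('a7',90,120,200,230,5,'c7');crop('w7',210,130,350,290,4,'c8')"
```

```text
clock: 7.85
eef_pos: [577.7, -191.9, 143.5]
eef_rot: [-1.573, -0.005, -2.822]
wrist_force: [0.3, -0.6, -0.5]
finger_gap: 13.7
[ 577.80782345 -192.02524997  143.86258196] [-0.06885471  0.05471923 -0.9991197 ] [-1.57302474 -0.00446331 -2.8210305 ]
```

View pics/c6.png

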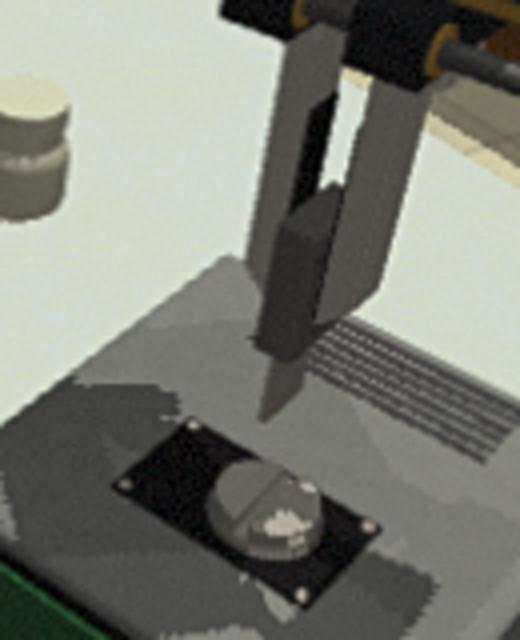

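View pics/c7.png

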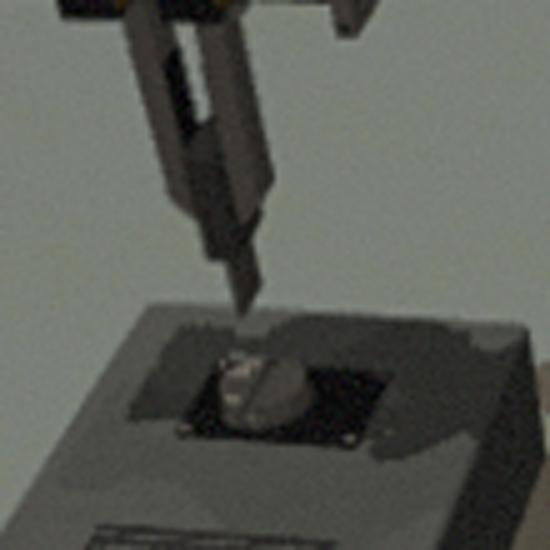

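View pics/c8.png

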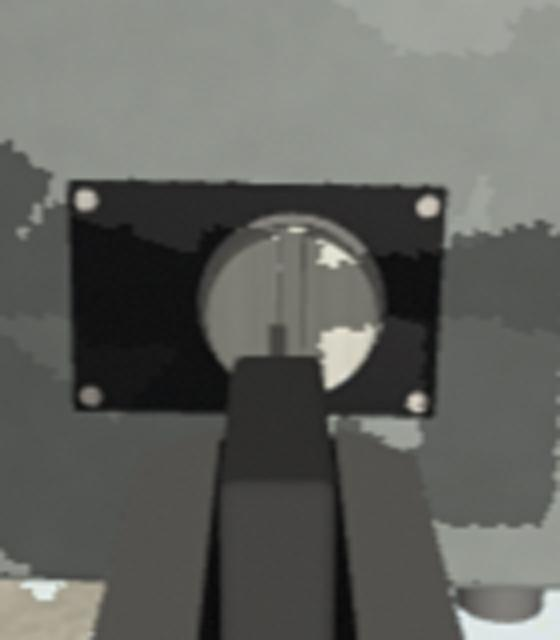

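```bash
python3 -c "
from h import *
i=cv2.imread('pics/w7.png')[175:225,255:312]; cv2.imwrite('pics/c9.png',cv2.resize(cv2.convertScaleAbs(i,alpha=1.4),None,fx=12,fy=12,interpolation=cv2.INTER_CUBIC))
c=load('w7');P,R=pose(c['state']);np.set_printoptions(suppress=True,precision=2)
A=lambda L,k,o:[(x/k+o[0]-.5+.5/k,y/k+o[1]-.5+.5/k) for x,y in L]
def T(L,h): 
  p=onplane(c,A(L,4,(210,130)),h); return np.c_[p,(p-P)@R]
print('slot',T([(277,250),(303,250),(275,340),(306,340)],97))
print('cap L R',T([(203,310),(380,310),(203,320),(380,320)],97))
print('blade',T([(268,355),(287,355),(270,326),(285,326)],138.3))
print('plate',T([(86,200),(428,207),(417,402),(90,397)],85), T([(86,200),(428,207),(417,402),(90,397)],85).mean(0))
"
```

```text
slot [[ 591.19 -187.09   97.    -14.47   46.8    -0.36]
 [ 592.87 -192.13   97.    -14.47   46.79    4.95]
 [ 572.71 -192.77   97.      4.87   46.89   -0.79]
 [ 574.74 -198.91   97.      4.87   46.87    5.67]]
cap L R [[ 574.21 -176.57   97.     -1.67   46.89  -15.69]
 [ 585.76 -211.35   97.     -1.66   46.81   20.95]
 [ 572.14 -177.22   97.      0.5    46.9   -15.73]
 [ 583.71 -212.08   97.      0.5    46.82   21.  ]]
blade [[ 582.5  -188.37  138.3    -5.63    5.54   -1.98]
 [ 583.55 -191.55  138.3    -5.63    5.53    1.37]
 [ 587.7  -187.02  138.3   -10.99    5.52   -1.62]
 [ 588.53 -189.52  138.3   -10.99    5.51    1.01]]
plate [[ 585.93 -146.3    85.    -22.38   58.85  -40.71]
 [ 607.27 -215.39   85.    -20.86   58.7    31.59]
 [ 565.2  -228.25   85.     23.11   58.9    30.54]
 [ 543.58 -159.38   85.     21.93   59.05  -41.63]] [ 575.5  -187.33   85.      0.45   58.88   -5.05]
```

View pics/c9.png

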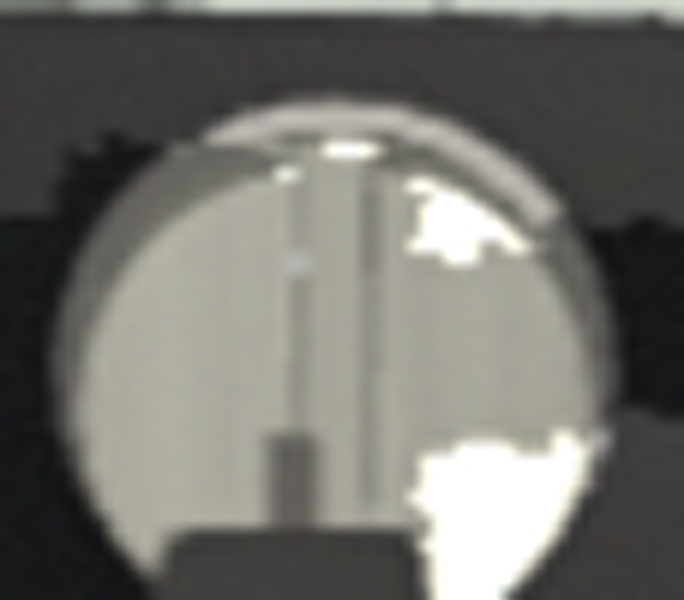

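```bash
python3 -c "
from h import *
c=load('w7');P,R=pose(c['state']);np.set_printoptions(suppress=True,precision=2)
A=lambda L,k,o:[(x/k+o[0]-.5+.5/k,y/k+o[1]-.5+.5/k) for x,y in L]
def T(L,h): 
  p=onplane(c,A(L,12,(255,175)),h); return np.c_[p,(p-P)@R]
print(T([(373,190),(367,500),(300,190),(297,430)],94))
print(T([(340,165),(600,420),(75,420)],97))
"
```

```text
[[ 593.64 -192.14   94.    -15.21   49.78    5.21]
 [ 572.24 -198.92   94.      7.24   49.88    4.9 ]
 [ 592.06 -187.38   94.    -15.21   49.79    0.19]
 [ 575.58 -192.62   94.      2.08   49.87   -0.02]]
[[ 595.28 -189.17   97.    -17.69   46.78    2.9 ]
 [ 583.76 -211.99   97.      0.43   46.82   20.93]
 [ 572.32 -177.53   97.      0.43   46.9   -15.38]]
```

```bash
python3 -m creep '[{"tx":0.0015,"ty":0.05,"tz":0.0145,"turn":0.004,"fingers":8},{"tx":0.0015,"ty":0.1,"tz":0.0145,"turn":0.004,"fingers":8},{"tx":0.0015,"ty":0.14,"tz":0.0145,"turn":0.004,"fingers":8},{"tx":0.0015,"ty":0.16,"tz":0.0145,"turn":0.004,"fingers":8},{"tx":0.0015,"ty":0.17,"tz":0.0145,"turn":0.004,"fingers":8},{"tx":0.0015,"ty":0.17,"tz":0.0145,"turn":0.004,"fingers":8}]'; python3 -c "
from h import *
c=shot('side','s8');c=shot('scene','a8');c=shot('wrist','w8');print(c['state']['eef_pos'],c['state']['wrist_force'],c['state']['eef_rot'])
crop('s8',350,220,450,340,5,'c6');crop('a8',100,140,190,230,6,'c7');crop('w8',230,150,340,270,5,'c8')"
```

```text
clock: 8.6
eef_pos: [578.3, -195.0, 109.8]
eef_rot: [-1.573, -0.004, -2.833]
wrist_force: [0.2, 0.5, -0.2]
finger_gap: 13.6
[ 578.50809346 -195.03692295  110.31556671] [ 0.14915119 -0.70421035 -0.94771523] [-1.57244063 -0.00384266 -2.83297306]
```

View pics/c6.png

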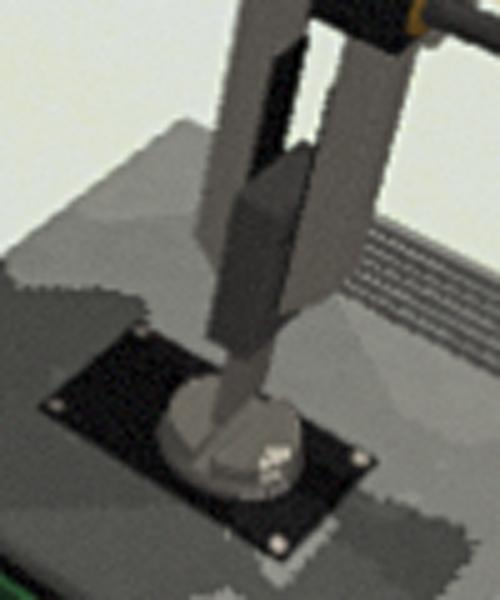

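View pics/c7.png

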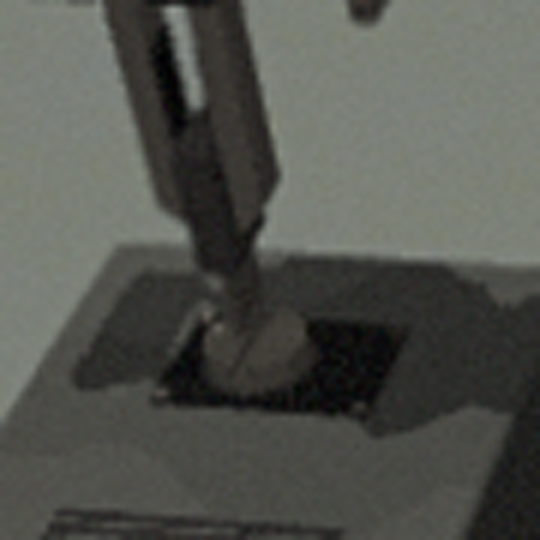

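View pics/c8.png

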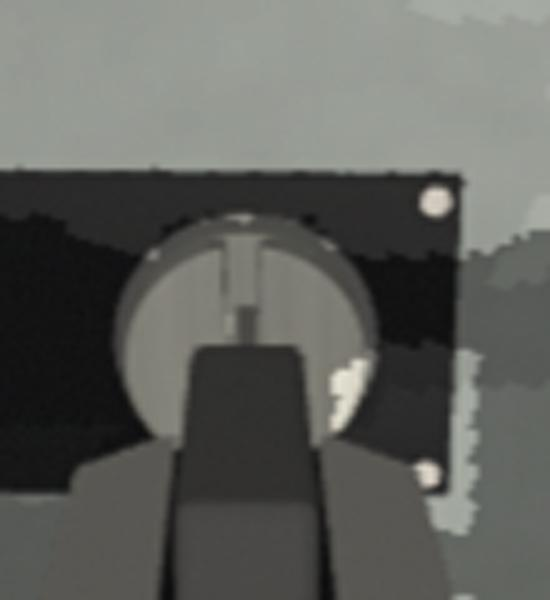

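```bash
python3 -m creep '[{"tx":0,"ty":0.01,"tz":-0.003,"turn":0,"fingers":8},{"tx":0,"ty":0.02,"tz":-0.003,"turn":0,"fingers":8},{"tx":0,"ty":0.03,"tz":-0.003,"turn":0,"fingers":8},{"tx":0,"ty":0.035,"tz":-0.003,"turn":0,"fingers":8},{"tx":0,"ty":0.04,"tz":-0.003,"turn":0,"fingers":8},{"tx":0,"ty":0.045,"tz":-0.003,"turn":0,"fingers":8},{"tx":0,"ty":0.045,"tz":-0.003,"turn":0,"fingers":8}]'; python3 -c "
from h import *
c=shot('wrist','w9');c=shot('side','s9');print(c['state']['eef_pos'],c['state']['wrist_force'],c['state']['moment'])
crop('s9',350,220,450,340,5,'c6');crop('w9',230,150,340,270,5,'c8')"
```

```text
clock: 9.45
eef_pos: [578.2, -194.5, 101.2]
eef_rot: [-1.573, -0.004, -2.833]
wrist_force: [-0.3, 0.2, -1.6]
finger_gap: 13.6
[ 578.26617534 -194.49258417  101.32478934] [-0.01305132 -0.26876764 -1.39973934] [0.11550564 0.1034407  0.00826899]
```

View pics/c6.png

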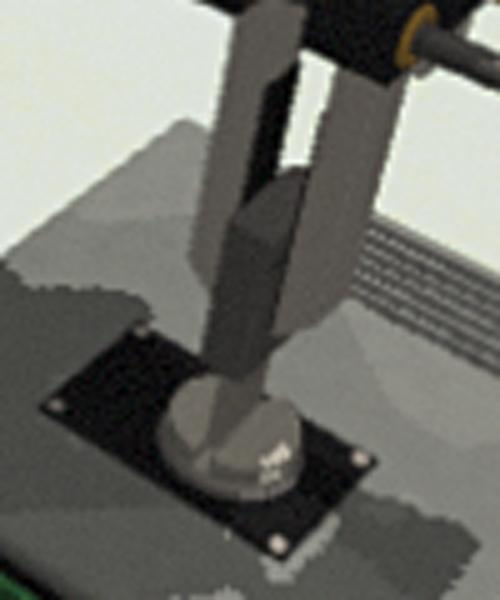

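View pics/c8.png

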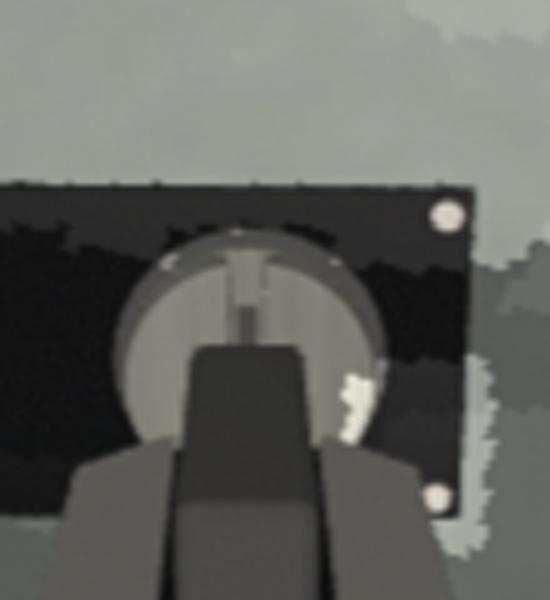

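```bash
python3 -m creep '[{"tx":0,"ty":0.005,"tz":0,"turn":0,"fingers":8},{"tx":0,"ty":0.01,"tz":0,"turn":0,"fingers":8},{"tx":0,"ty":0.015,"tz":0,"turn":0,"fingers":8},{"tx":0,"ty":0.02,"tz":0,"turn":0,"fingers":8},{"tx":0,"ty":0.02,"tz":0,"turn":0,"fingers":8}]'; python3 -m creep '[{"tx":0,"ty":0.005,"tz":0,"turn":0,"fingers":8},{"tx":0,"ty":0.01,"tz":0,"turn":0,"fingers":8},{"tx":0,"ty":0.01,"tz":0,"turn":0,"fingers":8}]'
```

```text
clock: 10.05
eef_pos: [578.2, -194.5, 97.2]
eef_rot: [-1.573, -0.004, -2.833]
wrist_force: [0.1, 0.1, -0.2]
finger_gap: 14.0
clock: 10.35
eef_pos: [578.4, -194.5, 95.6]
eef_rot: [-1.572, -0.003, -2.833]
wrist_force: [-1.4, 0.2, 5.3]
finger_gap: 13.8
```

```bash
python3 -m creep '[{"tx":0,"ty":0.005,"tz":0,"turn":0,"fingers":8},{"tx":0,"ty":0.01,"tz":0,"turn":0,"fingers":8},{"tx":0,"ty":0.01,"tz":0,"turn":0,"fingers":8}]'; python3 -m creep '[{"tx":0,"ty":0.005,"tz":0,"turn":0,"fingers":8},{"tx":0,"ty":0.01,"tz":0,"turn":0,"fingers":8},{"tx":0,"ty":0.01,"tz":0,"turn":0,"fingers":8}]'
```

```text
clock: 10.65
eef_pos: [578.4, -194.5, 94.0]
eef_rot: [-1.572, -0.003, -2.833]
wrist_force: [-1.5, 1.2, 5.1]
finger_gap: 13.8
clock: 10.95
eef_pos: [578.5, -194.5, 93.0]
eef_rot: [-1.572, -0.003, -2.833]
wrist_force: [-3.5, 1.8, 10.2]
finger_gap: 13.5
```

```bash
python3 -m creep '[{"tx":0,"ty":0.005,"tz":0,"turn":0,"fingers":8},{"tx":0,"ty":0.01,"tz":0,"turn":0,"fingers":8},{"tx":0,"ty":0.01,"tz":0,"turn":0,"fingers":8},{"tx":0,"ty":0.01,"tz":0,"turn":0,"fingers":8}]'; python3 -c "
from h import *
c=shot('side','s10');c=shot('wrist','w10');print(c['state']['eef_pos'],c['state']['wrist_force'],c['state']['moment'])
crop('s10',350,220,450,340,5,'c6');crop('w10',230,150,340,270,5,'c8')"
```

```text
clock: 11.35
eef_pos: [578.7, -194.6, 92.9]
eef_rot: [-1.571, -0.002, -2.833]
wrist_force: [-7.2, 2.7, 18.3]
finger_gap: 13.7
[ 578.66734157 -194.58559519   92.86359983] [-7.56150652  2.82031873 18.44547608] [0.71880709 1.76739575 0.00913349]
```

View pics/c6.png

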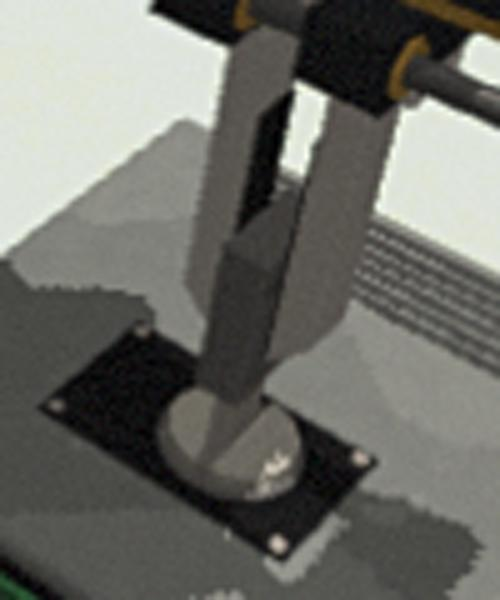

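View pics/c8.png

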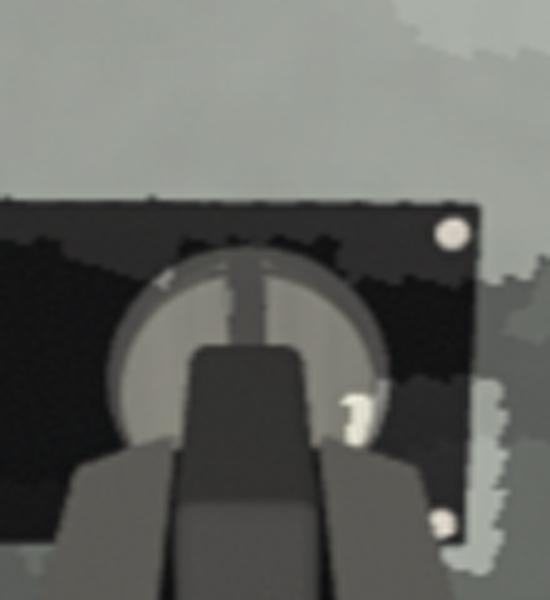

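```bash
python3 -c "
from h import *
np.set_printoptions(suppress=True,precision=1)
for f,o in (('w8',(25,60)),('w9',(25,65)),('w10',(25,70))):
  w=load(f);u0,v0=230+o[0],150+o[1]
  uv=[(u,v) for u in range(u0+3,u0+12) for v in range(v0-3,v0+8)]
  p=depthpts(w,uv);pl=depthpts(w,[(u,v) for u in range(233,248) for v in range(192,200)])
  print(f,np.median(p[:,2]),p[:,2].std(),np.median(pl[:,2]),pl[:,2].std(),np.median(p,0))
for f in ('side0','s9','s10'):
  s=load(f)
  p=depthpts(s,[(u,v) for u in range(387,392) for v in range(302,306)]);q=depthpts(s,[(u,v) for u in range(400,406) for v in range(303,308)]);
  pl=depthpts(s,[(u,v) for u in range(370,378) for v in range(295,300)])
  print(f,np.median(p[:,2]),np.median(q[:,2]),np.median(pl[:,2]))
"
```

```text
w8 96.40952246436399 0.9877267159824614 85.63604878124326 22.020693139832478 [ 581.9 -180.6   96.4]
w9 96.33683998731753 0.6724383392502427 85.60313714775259 21.198449516177565 [ 581.  -180.7   96.3]
w10 92.69561170649712 0.5716867985545824 85.65630531346794 20.453657408664778 [ 579.5 -181.7   92.7]
side0 96.66026550350927 96.45661113079652 86.00475884859841
s9 96.8293946069175 96.39610778126564 85.90821694737375
s10 92.92895714545486 92.62473843769922 86.02333147813205
```

```bash
python3 -m creep '[{"tx":0.002,"ty":0.007,"tz":-0.001,"turn":-0.005,"fingers":8},{"tx":0.002,"ty":0.007,"tz":-0.001,"turn":-0.015,"fingers":8},{"tx":0.002,"ty":0.007,"tz":-0.001,"turn":-0.025,"fingers":8},{"tx":0.002,"ty":0.007,"tz":-0.001,"turn":-0.03,"fingers":8}]' 58; python3 -c "
from h import *
s=monitor.read_state();print(s['wrist_force'],s['moment'],s['eef_rot'])"
```

```text
clock: 11.85
eef_pos: [579.0, -194.8, 93.0]
eef_rot: [-1.569, 0.0, -2.738]
wrist_force: [-0.4, 0.5, 11.2]
finger_gap: 13.7
[-0.41232967  0.49397422 11.17606679] [ 0.14319168  0.3373485  -0.01338751] [-1.56893431e+00  1.71090990e-04 -2.73750399e+00]
```

```bash
python3 -m creep '[{"tx":0,"ty":0.006,"tz":0,"turn":-0.01,"fingers":8},{"tx":0,"ty":0.006,"tz":0,"turn":-0.02,"fingers":8},{"tx":0,"ty":0.006,"tz":0,"turn":-0.03,"fingers":8},{"tx":0,"ty":0.006,"tz":0,"turn":-0.04,"fingers":8}]'; python3 -c "
from h import *
c=shot('wrist','w11');s=c['state'];print(s['wrist_force'],s['moment'],s['eef_rot'])
crop('w11',230,150,340,270,5,'c8')"
```

```text
clock: 12.25
eef_pos: [579.3, -194.9, 93.0]
eef_rot: [-1.568, 0.001, -2.611]
wrist_force: [-4.6, 1.9, 12.3]
finger_gap: 13.7
[-4.55267571  1.88151161 12.25271412] [ 0.45348182  1.00849511 -0.09395439] [-1.56810507e+00  7.05881960e-04 -2.61061859e+00]
```

View pics/c8.png

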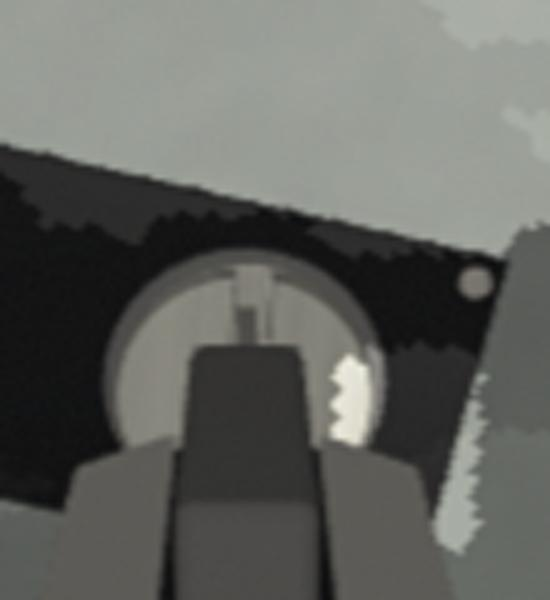

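```bash
python3 -m creep '[{"tx":0.002,"ty":0.006,"tz":-0.002,"turn":-0.025,"fingers":8},{"tx":0.002,"ty":0.006,"tz":-0.002,"turn":-0.05,"fingers":8},{"tx":0.002,"ty":0.006,"tz":-0.002,"turn":-0.075,"fingers":8},{"tx":0.002,"ty":0.006,"tz":-0.002,"turn":-0.1,"fingers":8},{"tx":0.002,"ty":0.006,"tz":-0.002,"turn":-0.125,"fingers":8},{"tx":0.002,"ty":0.006,"tz":-0.002,"turn":-0.15,"fingers":8}]'; python3 -c "
from h import *
s=monitor.read_state();print(s['wrist_force'],s['moment'],s['eef_rot'])"
```

```text
clock: 12.9
eef_pos: [579.2, -194.7, 93.0]
eef_rot: [-1.567, -0.0, -2.134]
wrist_force: [-2.0, 2.5, 10.8]
finger_gap: 13.8
[-1.99397782  2.51975951 10.77012418] [ 0.50275614  0.63298742 -0.03940119] [-1.56654587e+00 -9.19650850e-05 -2.13408216e+00]
```

```bash
python3 -m creep '[{"tx":0,"ty":0.006,"tz":-0.002,"turn":-0.025,"fingers":8},{"tx":0,"ty":0.006,"tz":-0.002,"turn":-0.05,"fingers":8},{"tx":0,"ty":0.006,"tz":-0.002,"turn":-0.075,"fingers":8},{"tx":0,"ty":0.006,"tz":-0.002,"turn":-0.1,"fingers":8},{"tx":0,"ty":0.006,"tz":-0.002,"turn":-0.125,"fingers":8},{"tx":0,"ty":0.006,"tz":-0.002,"turn":-0.15,"fingers":8}]'; python3 -c "
from h import *
c=shot('wrist','w12');s=c['state'];print(s['wrist_force'],s['moment'],s['eef_rot'])
crop('w12',230,150,340,270,5,'c8')"
```

```text
clock: 13.5
eef_pos: [579.2, -194.6, 93.0]
eef_rot: [-1.566, -0.002, -1.66]
wrist_force: [-3.3, 2.5, 11.1]
finger_gap: 13.5
[-3.33707423  2.5316228  11.1467091 ] [ 0.3868357   0.81487078 -0.05843626] [-1.56580064 -0.00233293 -1.65968413]
```

View pics/c8.png

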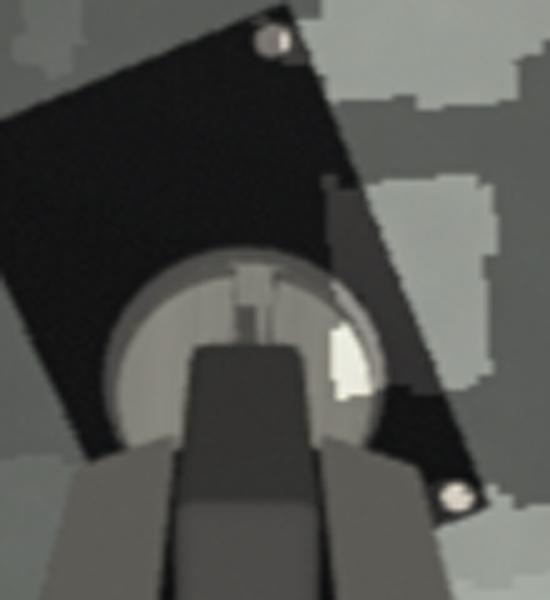

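```bash
python3 -m creep '[{"tx":-0.001,"ty":0.006,"tz":-0.0015,"turn":-0.025,"fingers":8},{"tx":-0.001,"ty":0.006,"tz":-0.0015,"turn":-0.05,"fingers":8},{"tx":-0.001,"ty":0.006,"tz":-0.0015,"turn":-0.075,"fingers":8},{"tx":-0.001,"ty":0.006,"tz":-0.0015,"turn":-0.095,"fingers":8},{"tx":-0.001,"ty":0.006,"tz":-0.0015,"turn":-0.095,"fingers":8}]'; python3 -c "
from h import *
s=monitor.read_state();print(s['wrist_force'],s['moment'],s['eef_rot'])"
```

```text
clock: 14.05
eef_pos: [579.2, -194.5, 93.0]
eef_rot: [-1.566, -0.005, -1.354]
wrist_force: [-3.8, 1.0, 10.6]
finger_gap: 13.4
[-3.81407753  0.96253495 10.580078  ] [ 0.30577216  0.90290698 -0.06582643] [-1.56571636 -0.00452403 -1.3537783 ]
```

```bash
python3 -m creep '[{"tx":0,"ty":-0.01,"tz":-0.001,"turn":0,"fingers":8},{"tx":0,"ty":-0.02,"tz":-0.001,"turn":0,"fingers":8},{"tx":0,"ty":-0.03,"tz":-0.001,"turn":0,"fingers":8},{"tx":0,"ty":-0.04,"tz":-0.001,"turn":0,"fingers":8},{"tx":0,"ty":-0.05,"tz":-0.001,"turn":0,"fingers":8},{"tx":0,"ty":-0.06,"tz":-0.001,"turn":0,"fingers":8},{"tx":0,"ty":-0.06,"tz":-0.001,"turn":0,"fingers":8}]'; python3 -c "
from h import *
c=shot('wrist','w13');s=c['state'];print(s['wrist_force'],s['moment'],s['eef_rot'],s['eef_pos'])
c=shot('side','s13');crop('s13',350,220,450,340,5,'c6')
crop('w13',230,150,340,270,5,'c8')
w=load('w13');print(np.median(depthpts(w,[(u,v) for u in range(258,267) for v in range(217,228)]),0))"
```

```text
clock: 14.75
eef_pos: [578.9, -194.6, 104.9]
eef_rot: [-1.566, -0.005, -1.354]
wrist_force: [0.2, -0.7, -1.1]
finger_gap: 13.6
[ 0.20995802 -0.74908739 -1.09527436] [ 0.09963603 -0.02833451  0.02899403] [-1.56590235 -0.00452545 -1.35378018] [ 578.86784561 -194.59799337  104.93413967]
[ 565.84574369 -192.79437949  102.26564558]
```

View pics/c8.png

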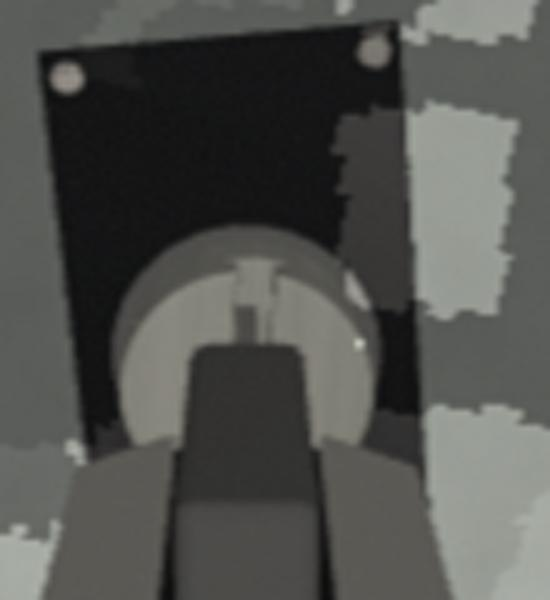

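View pics/c6.png

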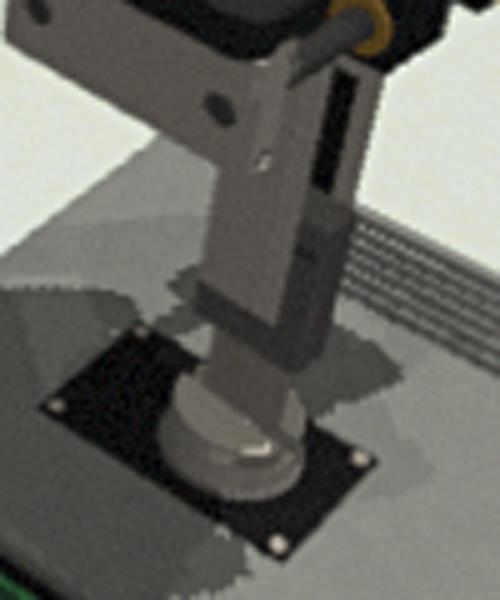

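The cap is up: its top reads 102.3 mm, +5.6 mm, and it has turned about 1.4 rad. Now I lift clear and take the key back.

```bash
python3 -m creep '[{"tx":0,"ty":-0.03,"tz":0,"turn":0,"fingers":8},{"tx":0,"ty":-0.07,"tz":0,"turn":0,"fingers":8},{"tx":0,"ty":-0.12,"tz":0,"turn":0,"fingers":8},{"tx":0,"ty":-0.18,"tz":0,"turn":0,"fingers":8},{"tx":0,"ty":-0.24,"tz":0,"turn":0,"fingers":8},{"tx":0,"ty":-0.3,"tz":0,"turn":0,"fingers":8},{"tx":0,"ty":-0.3,"tz":0,"turn":0,"fingers":8}]'; python3 -c "
from h import *
c=shot('side','s14');c=shot('wrist','w14');s=c['state'];print(s['eef_rot'],s['eef_pos'],s['joints'])
crop('w14',200,130,350,330,3,'c8');crop('s14',350,180,450,340,4,'c6')
np.set_printoptions(suppress=True,precision=4)
P,R=pose(s);d=np.array([540.7,229.1,165])-P;print('tool shift/200',R.T@d/200)
y=np.unwrap([s['eef_rot'][2],3.0474]);print('dyaw',y, -(y[1]-y[0])/np.pi)"
```

```text
clock: 15.55
eef_pos: [579.2, -194.7, 167.1]
eef_rot: [-1.563, -0.006, -1.354]
wrist_force: [0.2, -0.9, -0.8]
finger_gap: 13.6
[-1.56479215 -0.0052601  -1.35377308] [ 578.77650452 -194.49237551  165.70165391] [-3.83682966e-01  4.30859259e-01  1.34438920e+00 -9.67191540e-04
  1.35841809e+00 -6.00521882e-01]
tool shift/200 [-2.1093 -0.006   0.2702]
dyaw [-1.3538 -3.2358] 0.59906309809515
```

View pics/c8.png

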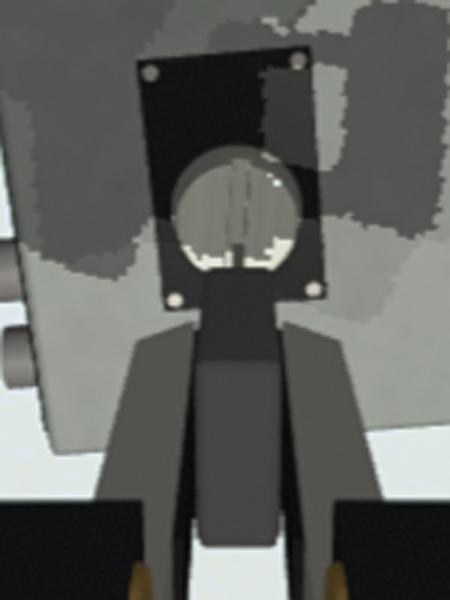

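View pics/c6.png

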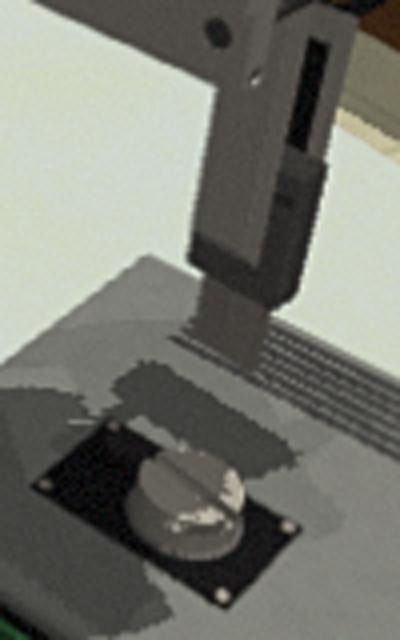

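```bash
python3 -m creep '[{"tx":-0.2,"ty":0,"tz":0.03,"turn":0,"fingers":8},{"tx":-0.4,"ty":0,"tz":0.06,"turn":0,"fingers":8},{"tx":-0.6,"ty":0,"tz":0.08,"turn":0,"fingers":8},{"tx":-0.8,"ty":0,"tz":0.11,"turn":0,"fingers":8},{"tx":-1,"ty":0,"tz":0.13,"turn":0,"fingers":8}]'; python3 -m creep '[{"tx":-0.2,"ty":0,"tz":0.03,"turn":0.04,"fingers":8},{"tx":-0.4,"ty":0,"tz":0.06,"turn":0.08,"fingers":8},{"tx":-0.6,"ty":0,"tz":0.08,"turn":0.12,"fingers":8},{"tx":-0.8,"ty":0,"tz":0.11,"turn":0.16,"fingers":8},{"tx":-1,"ty":0,"tz":0.13,"turn":0.2,"fingers":8},{"tx":-1,"ty":0,"tz":0.13,"turn":0.24,"fingers":8},{"tx":-1,"ty":0,"tz":0.13,"turn":0.28,"fingers":8},{"tx":-1,"ty":0,"tz":0.13,"turn":0.32,"fingers":8},{"tx":-1,"ty":0,"tz":0.13,"turn":0.36,"fingers":8},{"tx":-1,"ty":0,"tz":0.13,"turn":0.4,"fingers":8},{"tx":-1,"ty":0,"tz":0.13,"turn":0.44,"fingers":8},{"tx":-1,"ty":0,"tz":0.13,"turn":0.48,"fingers":8},{"tx":-1,"ty":0,"tz":0.13,"turn":0.52,"fingers":8},{"tx":-1,"ty":0,"tz":0.13,"turn":0.56,"fingers":8},{"tx":-1,"ty":0,"tz":0.13,"turn":0.599,"fingers":8},{"tx":-1,"ty":0,"tz":0.13,"turn":0.599,"fingers":8},{"tx":-1,"ty":0,"tz":0.13,"turn":0.599,"fingers":8}]'; python3 -c "
from h import *
s=monitor.read_state();print(s['eef_rot'],s['eef_pos'],s['joints'])
np.set_printoptions(suppress=True,precision=4)
P,R=pose(s);d=np.array([540.7,229.1,130])-P;print('tool shift/200',R.T@d/200)
y=np.unwrap([s['eef_rot'][2],3.0474]);print('dyaw',y, -(y[1]-y[0])/np.pi)"
```

```text
clock: 16.15
eef_pos: [560.2, 8.1, 163.3]
eef_rot: [-1.567, -0.004, -1.354]
wrist_force: [1.4, -0.1, -1.4]
finger_gap: 13.6
clock: 17.85
eef_pos: [542.3, 209.0, 162.1]
eef_rot: [-1.568, 0.004, 3.051]
wrist_force: [-0.8, -0.6, -1.5]
finger_gap: 13.7
[-1.56768179  0.00418019  3.05110664] [542.32398421 208.97018086 162.09294919] [ 0.30717474  0.37096399  1.43588589 -0.00462137  1.33209736  1.96955032]
tool shift/200 [ 0.0179  0.1601 -0.1   ]
dyaw [3.0511 3.0474] 0.0011798601179514676
```

```bash
python3 -m creep '[{"tx":0.018,"ty":0.05,"tz":-0.05,"turn":0.001,"fingers":8},{"tx":0.018,"ty":0.12,"tz":-0.1,"turn":0.001,"fingers":8},{"tx":0.018,"ty":0.2,"tz":-0.1,"turn":0.001,"fingers":8},{"tx":0.018,"ty":0.3,"tz":-0.1,"turn":0.001,"fingers":8},{"tx":0.018,"ty":0.38,"tz":-0.1,"turn":0.001,"fingers":8},{"tx":0.018,"ty":0.44,"tz":-0.1,"turn":0.001,"fingers":8},{"tx":0.018,"ty":0.46,"tz":-0.1,"turn":0.001,"fingers":8},{"tx":0.018,"ty":0.46,"tz":-0.1,"turn":0.001,"fingers":8}]'; python3 -c "
from h import *
c=shot('wrist','w15');s=c['state'];print(s['eef_rot'],s['eef_pos'],s['joints'])
i=cv2.imread('pics/w15.png')[160:290,215:345]; cv2.imwrite('pics/c8.png',cv2.resize(cv2.convertScaleAbs(i,alpha=3),None,fx=5,fy=5,interpolation=cv2.INTER_CUBIC))
c=shot('side','s15');i=cv2.imread('pics/s15.png')[130:240,200:310]; cv2.imwrite('pics/c6.png',cv2.resize(cv2.convertScaleAbs(i,alpha=2),None,fx=5,fy=5,interpolation=cv2.INTER_CUBIC))
np.set_printoptions(suppress=True,precision=4)
P,R=pose(s);d=np.array([540.7,229.1,17.6])-P;print('tool shift/200',R.T@d/200)
"
```

```text
clock: 18.65
eef_pos: [540.6, 229.1, 69.4]
eef_rot: [-1.567, 0.003, 3.049]
wrist_force: [-0.0, -0.5, -0.7]
finger_gap: 13.5
[-1.56728654  0.00328724  3.04857578] [540.62016661 229.100375    69.37718984] [ 0.34087252  0.47348369  1.51605    -0.00500172  1.15055652  2.00672866]
tool shift/200 [ 0.0005  0.2589 -0.0009]
```

View pics/c8.png

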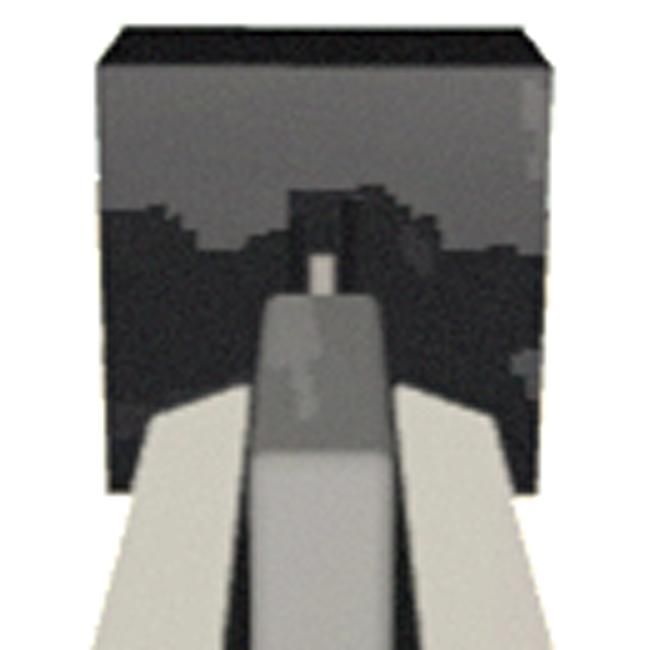

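View pics/c6.png

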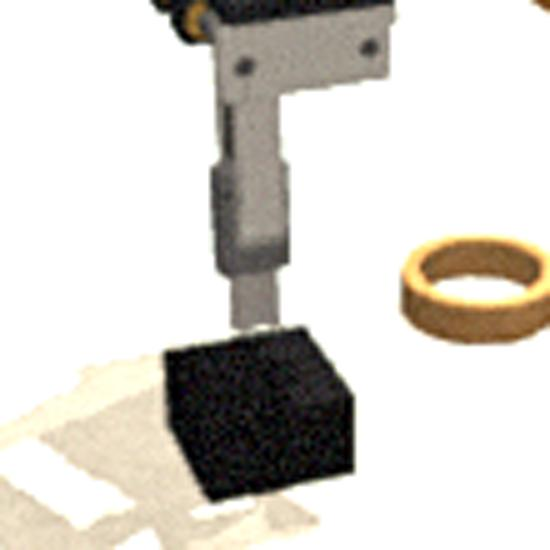

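The blade (column 322 in the crop) is centred over the stand's slot (columns 290–354). Going down.

```bash
python3 -m creep '[{"tx":0,"ty":0.04,"tz":0,"turn":0,"fingers":8},{"tx":0,"ty":0.08,"tz":0,"turn":0,"fingers":8},{"tx":0,"ty":0.11,"tz":0,"turn":0,"fingers":8},{"tx":0,"ty":0.13,"tz":0,"turn":0,"fingers":8},{"tx":0,"ty":0.15,"tz":0,"turn":0,"fingers":8}]'; python3 -m creep '[{"tx":0,"ty":0.02,"tz":0,"turn":0,"fingers":8},{"tx":0,"ty":0.04,"tz":0,"turn":0,"fingers":8},{"tx":0,"ty":0.06,"tz":0,"turn":0,"fingers":8},{"tx":0,"ty":0.07,"tz":0,"turn":0,"fingers":8},{"tx":0,"ty":0.08,"tz":0,"turn":0,"fingers":8},{"tx":0,"ty":0.08,"tz":0,"turn":0,"fingers":8}]'
```

```text
clock: 19.25
eef_pos: [541.4, 229.0, 40.2]
eef_rot: [-1.568, 0.005, 3.048]
wrist_force: [0.2, 0.1, -0.3]
finger_gap: 13.6
clock: 19.85
eef_pos: [541.3, 228.9, 24.0]
eef_rot: [-1.568, 0.005, 3.048]
wrist_force: [-0.3, 0.2, -0.9]
finger_gap: 13.4
```

```bash
python3 -m creep '[{"tx":0,"ty":0.01,"tz":0,"turn":0,"fingers":8},{"tx":0,"ty":0.02,"tz":0,"turn":0,"fingers":8},{"tx":0,"ty":0.025,"tz":0,"turn":0,"fingers":8},{"tx":0,"ty":0.03,"tz":0,"turn":0,"fingers":8},{"tx":0,"ty":0.03,"tz":0,"turn":0,"fingers":8}]';  python3 -m creep '[{"tx":0,"ty":0.006,"tz":0,"turn":0,"fingers":8},{"tx":0,"ty":0.006,"tz":0,"turn":0,"fingers":8}]'
```

```text
clock: 20.35
eef_pos: [541.3, 228.9, 17.8]
eef_rot: [-1.568, 0.004, 3.048]
wrist_force: [0.3, -0.7, -0.9]
finger_gap: 13.7
clock: 20.55
eef_pos: [541.5, 228.9, 17.6]
eef_rot: [-1.568, 0.005, 3.048]
wrist_force: [-3.2, -1.8, 8.4]
finger_gap: 13.5
```

Seated at 17.6, the height at which it was gripped, with an 8 N bump. Releasing.

```bash
python3 -m creep '[{"tx":0,"ty":0,"tz":0,"turn":0,"fingers":16},{"tx":0,"ty":0,"tz":0,"turn":0,"fingers":25},{"tx":0,"ty":0,"tz":0,"turn":0,"fingers":45},{"tx":0,"ty":0,"tz":0,"turn":0,"fingers":45},{"tx":0,"ty":0,"tz":0,"turn":0,"fingers":45},{"tx":0,"ty":0,"tz":0,"turn":0,"fingers":45}]' 20; python3 -m creep '[{"tx":0,"ty":-0.05,"tz":0,"turn":0,"fingers":45},{"tx":0,"ty":-0.15,"tz":0,"turn":0,"fingers":45},{"tx":0,"ty":-0.3,"tz":0,"turn":0,"fingers":45},{"tx":0,"ty":-0.45,"tz":0,"turn":0,"fingers":45},{"tx":0,"ty":-0.6,"tz":0,"turn":0,"fingers":45},{"tx":0,"ty":-0.75,"tz":0,"turn":0,"fingers":45},{"tx":0,"ty":-0.75,"tz":0,"turn":0,"fingers":45},{"tx":0,"ty":-0.75,"tz":0,"turn":0,"fingers":45}]'; python3 -c "
from h import *
c=shot('wrist','w16');s=c['state'];print(s['eef_rot'],s['eef_pos'])
shot('side','s16');shot('scene','a16')
i=cv2.imread('pics/w16.png')[130:290,200:360]; cv2.imwrite('pics/c8.png',cv2.resize(cv2.convertScaleAbs(i,alpha=3),None,fx=4,fy=4,interpolation=cv2.INTER_CUBIC))
i=cv2.imread('pics/s16.png')[170:240,220:290]; cv2.imwrite('pics/c6.png',cv2.resize(cv2.convertScaleAbs(i,alpha=2),None,fx=7,fy=7,interpolation=cv2.INTER_CUBIC))
s=load('s16');print(depthpts(s,[(397,300),(398,303),(250,188),(250,207)]).round(1))
"
```

```text
clock: 21.15
eef_pos: [541.5, 228.9, 17.5]
eef_rot: [-1.568, 0.005, 3.048]
wrist_force: [-0.5, -0.1, 0.9]
finger_gap: 44.7
clock: 21.95
eef_pos: [540.9, 229.5, 168.2]
eef_rot: [-1.569, 0.006, 3.048]
wrist_force: [0.4, -0.5, 0.0]
finger_gap: 45.0
[-1.56850809  0.00602907  3.04824488] [540.86333415 229.47236431 168.16457938]
[[ 579.9 -191.7  100.3]
 [ 581.2 -193.5   95.6]
 [ 536.   222.6   86.9]
 [ 531.3  215.6   43.8]]
```

View pics/c8.png

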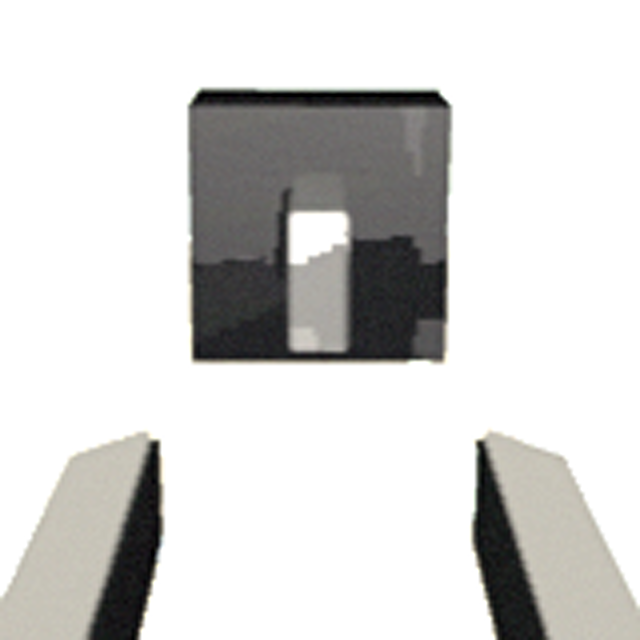

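View pics/c6.png

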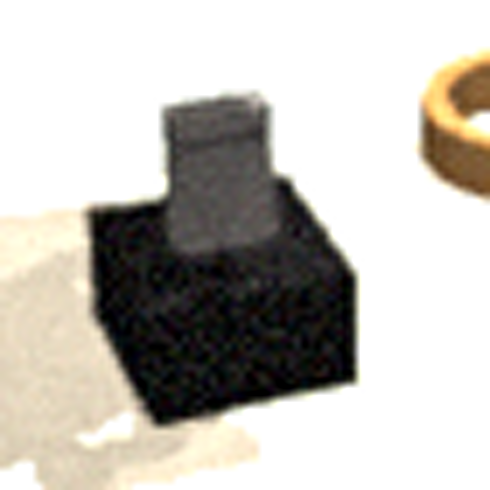

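View pics/s16.png

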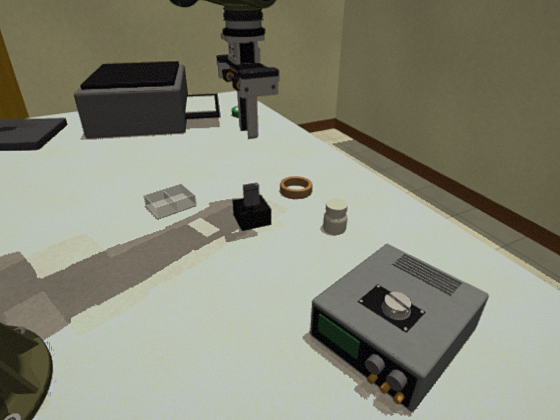

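```bash
python3 -c "
from h import *
np.set_printoptions(suppress=True,precision=1)
w=load('w16');print(onplane(w,[(x/4+200-.4,y/4+130-.4) for x,y in [(288,210),(349,210),(349,352),(288,352)]],92).mean(0))
s=load('s16');print(np.median(depthpts(s,[(u,v) for u in range(388,393) for v in range(302,306)]),0),depthpts(w,[(279,195)]))
crop('s16',340,270,450,350,7,'c3')"
```

```text
[540.9 229.1  92. ]
[ 565.  -193.7  102.5] [[545.5 228.9  91.3]]
```

View pics/c3.png

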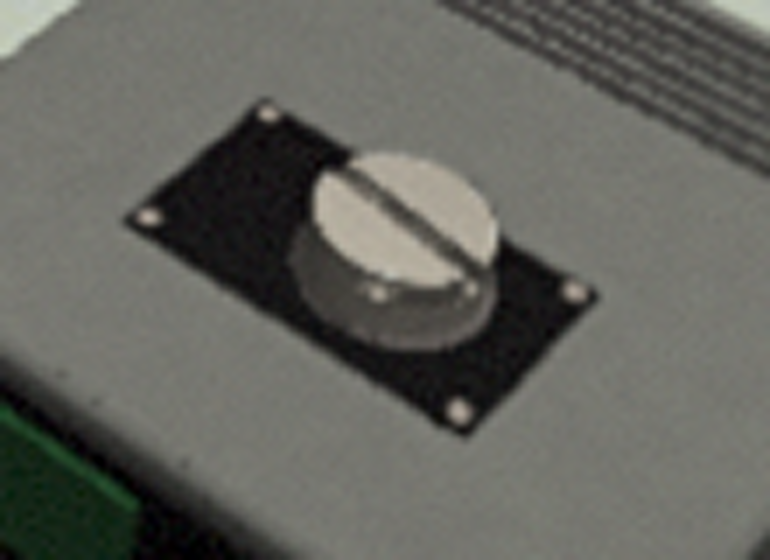

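The cap stands up at z ≈ 102.5 with its slot turned about 90°. The key's top is at (540.9, 229.1, 91–92), the same as at the start, and the bystanders are where they were.

```bash
python3 -c "
from h import *
print(manip.sign_off())"
```

```text
the job is handed in; nothing more can be done
None
```

The cap is open and the key is back upright in its stand and released. I handed the job in at about 22 s, and the hand-in gives no verdict.

**How it went:** I lifted the key out and lined its blade up with the slot using the wrist camera. I then pushed the cap in 3.7 mm, turned it about 1.4 rad anticlockwise, and it popped up as I lifted.

**Last checks:**
- **Cap:** its top is at 102.3–102.5 mm against 97 mm locked, so it stands about 5.5 mm up, with the slot turned about a quarter turn.
- **Key:** its handle top is within about 1 mm of where it started, and it bottomed at the same height at which I gripped it. The gripper is open, about 115 mm above the key.
- **Bystanders:** in the final side picture none of them appears to have moved.

**What disagreed or went less well:**
- **First grasp missed:** the real fingertips end about 42 mm above the reported TCP, so the fingers closed above the key. I measured the offset in the images and gripped again about 38 mm lower.
- **Cap stopped early:** it would not go further in than about 3.7 mm, although its stop was given as 7 mm. The wrist force briefly reached about 18 N upward, about 20 N with the sideways part (the limit is 25 N). I eased off to about 11 N before turning.

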